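# Pack the sampling caddy

### The arm

A 7-joint arm with a two-finger parallel gripper is mounted at the origin on a cart in front of the work surface, level with it; the furniture and walls round the work are solid. World frame = base frame: x ahead of the robot, y to its left, z up, the work surface at z = 0. Lengths are in m, angles in rad, forces in N, time in s.
With the tool pointing down it reaches from about 0.35 to 0.9 m from the base axis. Payload 8.1 kg.
Tool frame: the origin (TCP) lies on the centre line of the jaws, within the pads' length; the fingertips stand 22 mm ahead of it and the grasp point (between the pads) lies 3 mm ahead of it (arm.finger_overhang is the distance from the TCP to the fingertips, in m); z points along the fingers, y is the direction in which the jaws open and shut (so a half turn about z gives the same grasp; the last joint's range is limited). The gripper opens to 92 mm and grips with 3 to 60 N. Pads are 19 mm wide; open, the fingers measure 130 mm over their backs; the gripper's body (75 mm by 190 mm) begins 47 mm behind the grasp point.
Start: joints at [-1.318, 0.434, 0.025, 1.573, -0.012, 1.134, -0.075], TCP at [0.218, 0.586, 0.249] pointing down, gripper open.
Joint ranges: [-2.62, 2.62], [-0.44, 2.09], [-1.27, 1.32], [0.08, 2.57], [-1.32, 4.46], [0.12, 2], [-2.74, 2.74]. Speed limits (rad/s): [2.22, 2.22, 3.01, 3.01, 3.14, 3.14, 3.14].

### API

Orientations are given as a rotation vector (axis times angle).
In Python, from cell import arm gives the robot as it stands. The module is installed in compiled form; this text tells all that it offers.
- The arm moves only by the tool step_arm, never from a script. Its argument "plan" is a list of rows, each an object of numbers: "wx", "wy", "wz": the turn, a rotation vector about the tool's x, y, z in units of 6 degrees (1.0 is 6 degrees); "tx", "ty", "tz": the shift along the tool's x, y, z in cm; "hand": the opening, from 0 (shut) to 1 (fully open). A call has exactly 10 rows; each row shifts and turns the commanded pose from where the row before left it, along the tool's axes as they then stand; what a row does not reach is not made up. A row lasts 1/12 s, in which the tool goes at most 41.7 mm and 7.16 degrees, less where a joint would pass 70% of its speed; a pose out of reach is approached as far as the arm can. A call is refused whole if a number of a shift passes 4.17 or a number of a turn 1, either way. A call with a gripper value outside its range is refused whole. The fingers move at their own pace and stop on an object; "force" is the grip in N (left out, the last holds). Time passes only in rows, so rows that do not move let the fingers close, or fill a call up. It gives the time, the measured TCP pose, the force and the opening at its end, in the units of the state.
- arm.observe(): the state, without advancing time (a new reading comes with each control period).
- arm.get_image(name): name is "scene" or "top"; returns (picture, depth): 480x640x3 uint8, red, green, blue; 480x640 float32, m along the optical axis (not along the pixel's ray), 0 where there is no reading.
- arm.calibration(name): a dict with "mtx" (3x3 intrinsics, pixels), "dist_coeffs" ([k1, k2, p1, p2, k3] as OpenCV has them; the pictures are not rectified), "R" (3x3) and "t" (3): a world point X has camera coordinates R X + t. Camera axes: x right, y down, z forward; pixel columns grow to the right and rows downward; lengths in m; the calibration is good to about 2 mm. A picture is of the moment at which its call begins. calibration takes no time and is no camera call.
- arm.sign_off(): hands the job in, once; it reports no verdict.
The state is a dict: "clock": time; "joints": joint angles; "dq": joint speeds; "joint_efforts": joint torques, N m; "position": TCP position; "ee_rot": TCP orientation; "force": force on the tool from outside, world axes, zero at the start; "ft_torque": the same for the moment, N m; "width": opening from 0.0 (shut) to 1.0 (fully open).
Only numpy, scipy, OpenCV 4.12 (cv2) and the standard library are available. Lean on these libraries where they do the work, as an engineer would, in place of code of your own. Each camera call takes 0.05 s, during which the arm holds its last target.

### The job

Pack the aluminium sampling caddy: put the slide box in the oblong pocket, the capped vial in the smaller round pocket, the brown dropper bottle in the larger round pocket and the small square white bottle in the square pocket, each upright (the slide box flat) and fully down on its pocket's floor. Start with the slide box, which is hard to set down once tall bottles stand beside it. Leave the two look-alikes, the plain brown bottle without a dropper bulb and the big white bottle with the blue cap, standing where they are, and knock nothing over.

Things in the scene. Friction and masses are not known exactly. Their poses are not given: they have to be found in the camera images.
- slide_box_mid (a point): Box of microscope slides: low flat carton, 32 (x) x 84 (y) x 29 mm (z), white with a green-blue band, lying on the worktop. The point is its centre, 14.5 mm above its underside. Frame x and y level, z up. y along the 84 mm length; grasp across the 32 mm (x). Weighs about 0.08 kg.
- vial_mid (a point): Small clear round vial with a white cap, diameter 26 mm (body 24), 55 mm tall, upright. The point is half-way up, 27.5 mm above its foot; z up. About 20 g.
- dropper_bottle_mid (a point): Small round brown dropper bottle, body diameter 36 mm with shoulders closing in to the collar (the whole glass reaches 64 mm up), black collar of diameter 22 mm up to 71 mm, then a thin black rubber bulb (14 mm) up to 100 mm; upright. The point is half-way up, 50 mm above its foot; z up. Grasp it round the body. About 45 g.
- sample_bottle_mid (a point): Small square white bottle with a grey screw cap, 46 x 46 mm (flats face x and y), body up to about 60 mm then shoulders, 100 mm tall with its cap, upright. The point is half-way up, 50 mm above its foot; z up. Grasp across the flats. About 0.09 kg.
- plain_amber_mid (a point): Look-alike that stays: plain round brown bottle with a black screw cap and no bulb, diameter 56 mm, 101 mm tall, loose and upright. The point is half-way up; z up.
- big_white_mid (a point): Look-alike that stays: big white rectangular bottle with a blue cap, 70 x 78 mm, 138 mm tall, loose and upright. The point is half-way up; z up.
- insert_long_floor (a point): Grey insert, 112 (x) x 72 (y) mm, one of four side by side (73 mm pitch along y, order varies) in the fixed aluminium caddy (302 x 124 mm; walls 19 mm high, insert tops 18.5 mm above the worktop). Its pocket: an oblong for the slide box, 100 mm along x and 48 mm along y, 11 mm deep. The point is the centre of the pocket's floor, 7.5 mm above the worktop; z up.
- insert_square_floor (a point): Grey insert, 112 (x) x 72 (y) mm, one of four side by side (73 mm pitch along y, order varies) in the fixed aluminium caddy (302 x 124 mm; walls 19 mm high, insert tops 18.5 mm above the worktop). Its pocket: a square for the square bottle, 62 x 62 mm with sides along x and y, 11 mm deep. The point is the centre of the pocket's floor, 7.5 mm above the worktop; z up.
- insert_wide_floor (a point): Grey insert, 112 (x) x 72 (y) mm, one of four side by side (73 mm pitch along y, order varies) in the fixed aluminium caddy (302 x 124 mm; walls 19 mm high, insert tops 18.5 mm above the worktop). Its pocket: the larger round one, for the dropper bottle, diameter 53 mm, 11 mm deep. The point is the centre of the pocket's floor, 7.5 mm above the worktop; z up.
- insert_small_floor (a point): Grey insert, 112 (x) x 72 (y) mm, one of four side by side (73 mm pitch along y, order varies) in the fixed aluminium caddy (302 x 124 mm; walls 19 mm high, insert tops 18.5 mm above the worktop). Its pocket: the smaller round one, for the vial, diameter 43 mm, 11 mm deep. The point is the centre of the pocket's floor, 7.5 mm above the worktop; z up.
Things that resemble listed ones, but are neither listed nor needed, are in the scene too. Leave any orange or turquoise look-alike of the part that bears vial_mid alone.

How it is judged:
On the way:
1. the slide box lies in its oblong pocket before any of the other three is packed (horizontal distance between slide_box_mid and insert_long_floor below 0.014 m and z of slide_box_mid in the frame of insert_long_floor between 0.0095 and 0.0195 m and angle between slide_box_mid's own z axis and vertical below 0.12 rad and horizontal distance between vial_mid and insert_small_floor above 0.02 m and horizontal distance between dropper_bottle_mid and insert_wide_floor above 0.02 m and horizontal distance between sample_bottle_mid and insert_square_floor above 0.02 m), for 0.2 s.
At the end, for the whole second after the job is handed in: Slide box, vial, dropper and square bottle each in their own pocket: within 14 mm of its centre from above, within 5 mm of the height of standing on its floor, within 0.12 rad of upright, at rest; both look-alikes upright, at rest, within 20 mm of their start (horizontal distance between slide_box_mid and insert_long_floor below 0.014 m and z of slide_box_mid in the frame of insert_long_floor between 0.0095 and 0.0195 m and angle between each of slide_box_mid, vial_mid, dropper_bottle_mid, sample_bottle_mid, plain_amber_mid, big_white_mid's own z axis and vertical below 0.12 rad and linear speed of each of slide_box, vial, dropper_bottle, sample_bottle, plain_amber, big_white below 0.02 m/s and horizontal distance between vial_mid and insert_small_floor below 0.014 m and z of vial_mid in the frame of insert_small_floor between 0.0225 and 0.0325 m and horizontal distance between dropper_bottle_mid and insert_wide_floor below 0.014 m and z of dropper_bottle_mid in the frame of insert_wide_floor between 0.045 and 0.055 m and horizontal distance between sample_bottle_mid and insert_square_floor below 0.014 m and z of sample_bottle_mid in the frame of insert_square_floor between 0.045 and 0.055 m and distance of each of plain_amber_mid, big_white_mid from where it was at the start of the episode below 0.02 m); the robot touches nothing.
It fails at once if the look-alike (plain amber bottle) is shifted more than 30 mm (distance of plain_amber_mid from where it was at the start of the episode above 0.03 m).
It fails at once if the look-alike (big white bottle) is shifted more than 30 mm (distance of big_white_mid from where it was at the start of the episode above 0.03 m).
It fails at once if one of the upright bottles or the vial is knocked over (angle between any of dropper_bottle_mid, sample_bottle_mid, vial_mid, plain_amber_mid, big_white_mid's own z axis and vertical above 0.8 rad).
It also fails if it takes over 109 s, if anything falls off the work surface, if the arm or the gripper's body presses on something with over 40 N, if the wrist force passes 120 N, or if a joint passes its speed limit or range.

## Working session

There is one attempt and no reset: what is moved stays moved. The work goes in short steps, Python scripts to look and compute and a tool call to move; the robot and the scene stay as the last step left them, time stands still between calls to the robot, and variables do not carry over. Pictures are saved under pics/ and viewed, and the job is handed in when it is done.

Besides the shell and the picture viewer there is one more tool, called by a JSON object that holds its "method" and its "body". step_arm: Moves the arm, as the interface text tells. Its arguments: {"type":"object","properties":{"plan":{"type":"array"},"force":{"type":"number"}},"required":["plan"]}

```bash
mkdir -p pics; python3 - <<'E'
from cell import arm
import cv2,numpy as np
print(arm.observe())
for n in("scene","top"):
    p,d=arm.get_image(n); cv2.imwrite(f"pics/{n}0.png",p[:,:,::-1]); np.save(f"pics/{n}0.npy",d); c=arm.calibration(n);print(n,c)
E
```

```text
{'clock': 0.0, 'joints': array([-1.31762998,  0.43524507,  0.0249826 ,  1.57409771, -0.01161103,
        1.13396571, -0.07514269]), 'dq': array([ 0.00195286,  0.00134246, -0.00172   , -0.00186679, -0.00148456,
        0.00044132, -0.00032511]), 'joint_efforts': array([-2.48930399e-05, -6.67849016e+01,  9.85019803e-01, -3.14475310e+01,
       -6.05491502e-02,  4.26106586e-02,  1.59683386e-04]), 'position': array([0.21758224, 0.58540452, 0.24793108]), 'ee_rot': array([-5.56063369e-01, -3.09184442e+00,  2.45699469e-03]), 'force': array([-0.2894923 , -0.34274438, -0.3441923 ]), 'ft_torque': array([-0.00595374, -0.01726251,  0.00847177]), 'width': 0.9994703671922691}
scene {'mtx': array([[553.62442739,   0.        , 321.27981428],
       [  0.        , 553.62442739, 235.19214287],
       [  0.        ,   0.        ,   1.        ]]), 'dist_coeffs': array([-0.15872814,  0.        ,  0.        ,  0.        ,  0.        ]), 'R': array([[ 0.80252051, -0.59661867, -0.00264269],
       [-0.29199668, -0.38889863, -0.87378246],
       [ 0.52028719,  0.70200001, -0.4863098 ]]), 't': array([-0.45479328,  0.1712714 ,  1.01353771])}
top {'mtx': array([[547.64404012,   0.        , 313.59270857],
       [  0.        , 547.64404012, 242.84120894],
       [  0.        ,   0.        ,   1.        ]]), 'dist_coeffs': array([-0.07008669,  0.        ,  0.        ,  0.        ,  0.        ]), 'R': array([[ 0.00350206, -0.9999896 , -0.00292201],
       [-0.98053723, -0.0028603 , -0.1963124 ],
       [ 0.196302  ,  0.00355264, -0.98053705]]), 't': array([-0.08304417,  0.5117321 ,  1.17977088])}
```

View pics/scene0.png

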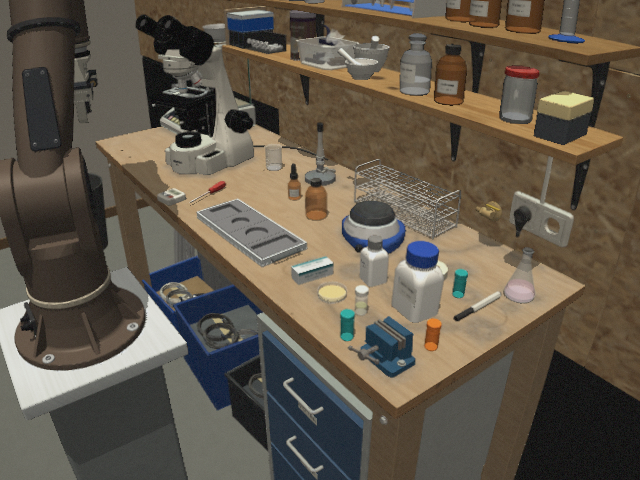

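View pics/top0.png

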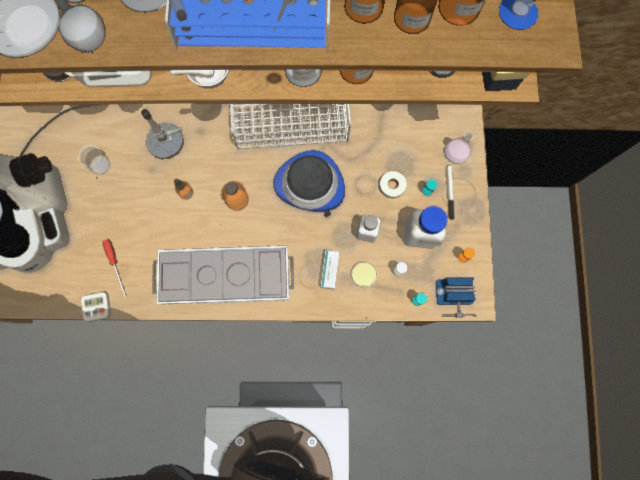

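Top view: slide box at (330,268), vial (401,268; lookalikes are turquoise at (420,299) and (430,187), orange at (467,255)), dropper (183,188; vs the plain amber at (235,195)), square bottle (369,228; vs the big white at (427,227)), caddy at (223,274). Next, close crops.

```bash
python3 - <<'E'
import cv2,numpy as np
p=cv2.imread("pics/top0.png")
a=cv2.resize(p[240:310,150:300],None,fx=5,fy=5,interpolation=cv2.INTER_CUBIC)
b=cv2.resize(p[200:310,310:485],None,fx=4,fy=4,interpolation=cv2.INTER_CUBIC)[:,:750]
c=np.zeros((350,750,3),np.uint8); c[:,:]=a
cv2.imwrite("pics/c1.png",c); cv2.imwrite("pics/c2.png",b)
cv2.imwrite("pics/c3.png",cv2.resize(p[165:225,160:260],None,fx=6,fy=6,interpolation=cv2.INTER_CUBIC))
E
```

```text
(no output)
```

View pics/c1.png

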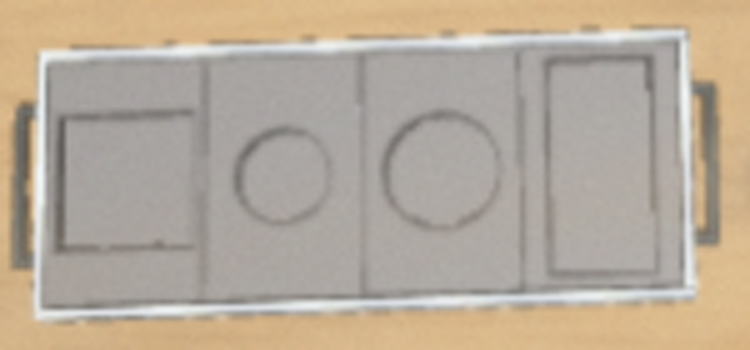

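View pics/c2.png

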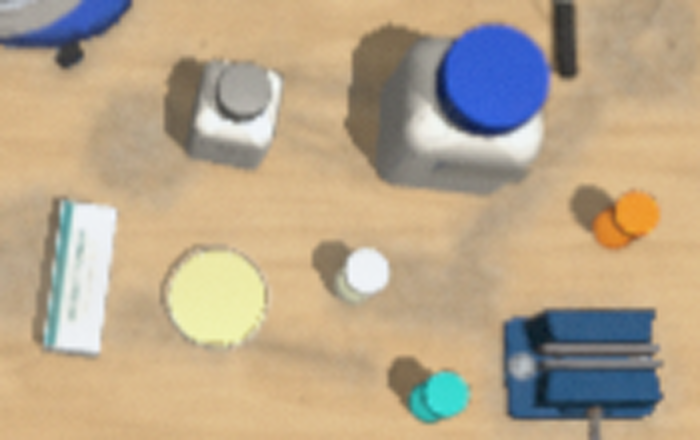

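View pics/c3.png

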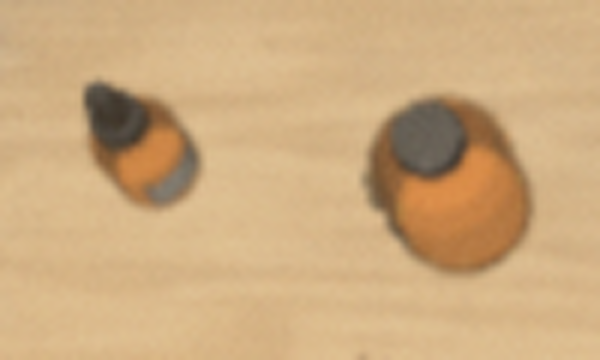

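The crops show the insert order from left (+y) to right: square, small round (207,275), wide round (238,274), oblong. The vial cap is at (401.5,268), the bulb tip at about (176,180) and the grey cap at about (371,223). All four choices match the descriptions. Next I measure positions.

```bash
cat > h.py <<'E'
from cell import arm
import numpy as np,cv2
def ray(n,uv,z):
    c=arm.calibration(n);R=c["R"];t=c["t"]
    q=cv2.undistortPoints(np.array(uv,float).reshape(-1,1,2),c["mtx"],c["dist_coeffs"]).reshape(-1,2)
    d=np.c_[q,np.ones(len(q))]@R; C=-R.T@t
    s=(z-C[2])/d[:,2]; return C+s[:,None]*d
def world(n,D):
    c=arm.calibration(n);h,w=D.shape
    u,v=np.meshgrid(np.arange(w),np.arange(h))
    q=cv2.undistortPoints(np.stack([u,v],-1).reshape(-1,1,2).astype(float),c["mtx"],c["dist_coeffs"]).reshape(-1,2)
    P=np.c_[q,np.ones(len(q))]*D.reshape(-1,1)
    return ((P-c["t"])@c["R"]).reshape(h,w,3)
def proj(n,X):
    c=arm.calibration(n); return cv2.projectPoints(np.array(X,float).reshape(-1,1,3),cv2.Rodrigues(c["R"])[0],c["t"],c["mtx"],c["dist_coeffs"])[0].reshape(-1,2)
E
python3 - <<'E'
from h import *
np.set_printoptions(precision=4,suppress=True)
R=arm.calibration("top");print("cam",-R["R"].T@R["t"])
c=ray("top",[(158,250.6),(287.4,246.6),(288.4,298.6),(157.2,303)],.019)
print("caddy",c[:,:2],"ctr",c.mean(0)[:2]); 
print("lens",np.linalg.norm(c[0]-c[1]),np.linalg.norm(c[3]-c[2]),np.linalg.norm(c[0]-c[3]),np.linalg.norm(c[1]-c[2]))
e=(c[0]+c[3]-c[1]-c[2])/2;print("yaw deg",np.degrees(np.arctan2(-e[0],e[1])))
print("small,wide",ray("top",[(206.8,275.2),(238.2,274)],.0185)[:,:2])
print("oblong",ray("top",[(259,251.6),(281,251.6),(281.4,294.4),(260.4,294.4)],.0185)[:,:2])
print("vial",ray("top",[(401.5,268)],.055)[0],"sq",ray("top",[(371.3,222.8)],.1)[0],"drop",ray("top",[(176.2,180.3)],.099)[0],"amber",ray("top",[(231.3,187.7)],.101)[0],"big",ray("top",[(433.8,219.5)],.138)[0])
D=np.load("pics/top0.npy");W=world("top",D);p=cv2.imread("pics/top0.png")
def box(n,u0,u1,v0,v1,z0,z1):
    r=W[v0:v1,u0:u1].reshape(-1,3);m=(r[:,2]>z0)&(r[:,2]<z1)&(D[v0:v1,u0:u1].ravel()>0);r=r[m]
    if len(r)<4:print(n,len(r));return
    rc=cv2.minAreaRect((r[:,:2]*1000).astype(np.float32))
    print(n,len(r),"mean",r.mean(0),"rect",rc)
box("slide",315,345,240,295,.022,.036)
box("vial",390,412,258,280,.045,.062)
box("sqcap",355,385,210,245,.09,.11)
box("sqbody",355,385,210,245,.05,.075)
box("dropbulb",170,200,172,205,.085,.11)
box("dropbody",170,200,172,205,.03,.066)
box("dropcol",170,200,172,205,.066,.076)
box("amber",220,255,178,215,.09,.11)
box("big",400,450,200,250,.125,.15)
g=cv2.cvtColor(p,cv2.COLOR_BGR2HSV);m=(g[...,1]<60)&(g[...,2]>190)
r=g[195:300,315:345]
E
```

```text
cam [ 0.2705 -0.0858  1.257 ]
caddy [[ 0.499   0.2787]
 [ 0.5093 -0.021 ]
 [ 0.3895 -0.0248]
 [ 0.3779  0.2736]] ctr [0.4439 0.1267]
lens 0.29989266470169523 0.29862698881676664 0.12120914868556741 0.11983247554526807
yaw deg 2.110753734215389
small,wide [[0.4422 0.1627]
 [0.4453 0.0907]]
oblong [[ 0.4975  0.0443]
 [ 0.4977 -0.0064]
 [ 0.3991 -0.0087]
 [ 0.3989  0.0389]]
vial [ 0.4547 -0.2769  0.055 ] sq [ 0.5469 -0.2068  0.1   ] drop [0.6431 0.2241 0.099 ] amber [0.6253 0.1002 0.101 ] big [ 0.5454 -0.3349  0.138 ]
slide 520 mean [ 0.457  -0.1176  0.0286] rect ((457.40887451171875, -117.6945571899414), (32.10597229003906, 84.41392517089844), 82.31037139892578)
vial 108 mean [ 0.4565 -0.2763  0.0538] rect ((456.6020812988281, -276.5794982910156), (23.46583366394043, 25.43039321899414), 45.00279998779297)
sqcap 159 mean [ 0.5494 -0.2054  0.0985] rect ((549.4462890625, -205.46234130859375), (28.79491424560547, 30.780689239501953), 48.84894943237305)
sqbody 246 mean [ 0.5426 -0.2026  0.0675] rect ((549.4491577148438, -205.28759765625), (46.437355041503906, 46.36079406738281), 80.03169250488281)
dropbulb 34 mean [0.6412 0.2237 0.0949] rect ((641.540771484375, 224.39715576171875), (9.84617805480957, 11.730086326599121), 13.367061614990234)
dropbody 150 mean [0.6367 0.2192 0.0456] rect ((639.3342895507812, 221.11367797851562), (31.368478775024414, 36.0827751159668), 45.917789459228516)
dropcol 38 mean [0.6396 0.2224 0.07  ] rect ((640.83544921875, 223.24240112304688), (16.647315979003906, 20.88968276977539), 43.90034103393555)
amber 127 mean [0.6268 0.102  0.0998] rect ((627.7603759765625, 101.89002990722656), (25.705881118774414, 26.978843688964844), 88.52372741699219)
big 602 mean [ 0.5477 -0.3349  0.1362] rect ((548.7462768554688, -335.48016357421875), (57.824214935302734, 57.37726593017578), 74.39657592773438)
```

```bash
cat >> h.py <<'E'
from scipy.spatial.transform import Rotation as Ro
def plan(x,y,z,ang):
    """total tool shift (cm, in present axes and in axes after the turn) and turn units to bring TCP to xyz, jaw axis at ang deg"""
    s=arm.observe();R=Ro.from_rotvec(s["ee_rot"]).as_matrix()
    a=np.degrees(np.arctan2(R[1,1],R[0,1]));d=(ang-a+90)%180-90
    # target: z down, tool y at a+d
    t=np.radians(a+d);Y=np.array([np.cos(t),np.sin(t),0]);Z=np.array([0,0,-1.]);X=np.cross(Y,Z);T=np.c_[X,Y,Z]
    rv=Ro.from_matrix(R.T@T).as_rotvec(degrees=True)/6
    e=np.array([x,y,z])-s["position"]
    print("clk %.2f"%s["clock"],"pos",s["position"].round(4),"jaw %.1f"%a,"w %.3f"%s["width"],"F",s["force"].round(1),"j",s["joints"].round(2))
    print(" turn",rv.round(2)," shift before turn",(R.T@e*100).round(2)," after turn",(T.T@e*100).round(2))
E
python3 - <<'E'
from h import *
np.set_printoptions(precision=4,suppress=True)
D=np.load("pics/top0.npy");W=world("top",D)
m=(D>0)&(W[...,2]>.012)&(W[...,2]<.024)&(W[...,0]>.34)&(W[...,0]<.55)&(W[...,1]>-.026)&(W[...,1]<.28)
r=W[m];print("caddy",cv2.minAreaRect((r[:,:2]*1000).astype(np.float32)))
mm=(D>0)&(W[...,2]>.09)&(W[...,0]<.85)&(W[...,0]>.3)
n,l,st,_=cv2.connectedComponentsWithStats(mm.astype(np.uint8))
for i in range(1,n):
    if st[i,4]>8:
        q=W[l==i];print(st[i],q.min(0),q.max(0))
# dropper profile from scene
D=np.load("pics/scene0.npy") ;W=world("scene",D)
m=(D>0)&(np.hypot(W[...,0]-.6412,W[...,1]-.2235)<.03)
q=W[m]
for z in np.arange(.005,.105,.006):
    k=q[abs(q[:,2]-z)<.003]
    if len(k):
        s=k@np.array([.8025,-.5966,0]);print("%.3f"%z,len(k),"width %.4f"%(s.max()-s.min()),k.mean(0)[:2])
plan(.4572,-.1177,.12,82.3)
E
```

```text
caddy ((445.3122253417969, 127.48873901367188), (125.40512084960938, 307.8142395019531), 2.338350534439087)
[    0     0   583   136 59016] [ 0.6977 -0.501   0.09  ] [0.8298 0.5173 0.6149]
[141 109  19  22 170] [0.7642 0.2728 0.0903] [0.7821 0.2912 0.1755]
[463 130  11  13  71] [ 0.7383 -0.44    0.09  ] [ 0.7618 -0.4188  0.1114]
[   0  152   53  106 3440] [0.4568 0.4953 0.09  ] [0.6967 0.6057 0.2499]
[174 179   6   6  27] [0.6367 0.219  0.0903] [0.6466 0.2303 0.1023]
[225 181  13  13 127] [0.6142 0.089  0.091 ] [0.6413 0.1149 0.1061]
[ 412  205   36   35 1007] [ 0.5132 -0.3687  0.0902] [ 0.5808 -0.2961  0.1435]
[364 215  14  15 159] [ 0.534  -0.2199  0.0907] [ 0.5655 -0.1908  0.1053]
0.005 24 width 0.0402 [0.6341 0.2136]
0.011 26 width 0.0325 [0.6338 0.213 ]
0.017 27 width 0.0323 [0.6326 0.2135]
0.023 25 width 0.0325 [0.6352 0.2124]
0.029 25 width 0.0324 [0.6325 0.2133]
0.035 28 width 0.0322 [0.6345 0.2115]
0.041 36 width 0.0327 [0.6362 0.2144]
0.047 28 width 0.0289 [0.6368 0.2163]
0.053 19 width 0.0186 [0.6372 0.2198]
0.059 16 width 0.0189 [0.6364 0.2188]
0.065 14 width 0.0187 [0.6395 0.2188]
0.071 21 width 0.0185 [0.639 0.221]
0.077 10 width 0.0134 [0.6386 0.2202]
0.083 12 width 0.0109 [0.6381 0.2195]
0.089 11 width 0.0105 [0.6378 0.2207]
0.095 11 width 0.0107 [0.6399 0.2223]
clk 0.10 pos [0.2176 0.5854 0.248 ] jaw 69.6 w 1.001 F [ 0.6  0.6 -0.4] j [-1.32  0.44  0.02  1.57 -0.01  1.13 -0.08]
 turn [-0.01 -0.   -2.12]  shift before turn [-46.95 -57.54  12.89]  after turn [-33.16 -66.47  12.8 ]
```

{"method": "step_arm", "body": {"plan": [{"wz": -0.7,"hand": 0.7},{"wz": -0.7,"hand": 0.7},{"wz": -0.7,"hand": 0.7},{"tx": -1.66,"ty": -3.32,"hand": 0.7},{"tx": -1.66,"ty": -3.32,"hand": 0.7},{"tx": -1.66,"ty": -3.32,"hand": 0.7},{"tx": -1.66,"ty": -3.32,"hand": 0.7},{"tx": -1.66,"ty": -3.32,"hand": 0.7},{"tx": -1.66,"ty": -3.32,"hand": 0.7},{"tx": -1.66,"ty": -3.32,"hand": 0.7}], "force": 20}}

```text
invalid input at $.plan[0]: expected keys wx, wy, wz, tx, ty, tz, hand
```

```bash
python3 -c "
from h import *
plan(.4572,-.1177,.12,82.3)"
```

```text
clk 0.10 pos [0.2176 0.5854 0.248 ] jaw 69.6 w 1.001 F [ 0.6  0.6 -0.4] j [-1.32  0.44  0.02  1.57 -0.01  1.13 -0.08]
 turn [-0.01 -0.   -2.12]  shift before turn [-46.95 -57.54  12.89]  after turn [-33.16 -66.47  12.8 ]
```

All keys are needed.

{"method": "step_arm", "body": {"plan": [{"wx": 0,"wy": 0,"wz": -0.7,"tx": 0,"ty": 0,"tz": 0,"hand": 0.7},{"wx": 0,"wy": 0,"wz": -0.7,"tx": 0,"ty": 0,"tz": 0,"hand": 0.7},{"wx": 0,"wy": 0,"wz": -0.7,"tx": 0,"ty": 0,"tz": 0,"hand": 0.7},{"wx": 0,"wy": 0,"wz": 0,"tx": -1.66,"ty": -3.32,"tz": 0,"hand": 0.7},{"wx": 0,"wy": 0,"wz": 0,"tx": -1.66,"ty": -3.32,"tz": 0,"hand": 0.7},{"wx": 0,"wy": 0,"wz": 0,"tx": -1.66,"ty": -3.32,"tz": 0,"hand": 0.7},{"wx": 0,"wy": 0,"wz": 0,"tx": -1.66,"ty": -3.32,"tz": 0,"hand": 0.7},{"wx": 0,"wy": 0,"wz": 0,"tx": -1.66,"ty": -3.32,"tz": 0,"hand": 0.7},{"wx": 0,"wy": 0,"wz": 0,"tx": -1.66,"ty": -3.32,"tz": 0,"hand": 0.7},{"wx": 0,"wy": 0,"wz": 0,"tx": -1.66,"ty": -3.32,"tz": 0,"hand": 0.7}], "force": 20}}

```text
clock: 0.93
position: [0.3015, 0.3379, 0.2485]
ee_rot: [-0.213, -3.134, 0.0]
force: [1.0, 0.2, 0.8]
width: 0.694
```

```bash
python3 -c "
from h import *
plan(.4572,-.1177,.12,82.3)"
```

```text
clk 0.93 pos [0.3015 0.3379 0.2485] jaw 82.2 w 0.694 F [1.  0.2 0.8] j [-0.99  0.15  0.04  1.97 -0.01  1.01  0.48]
 turn [-0.   -0.   -0.02]  shift before turn [-21.61 -43.02  12.86]  after turn [-21.53 -43.06  12.85]
```

{"method": "step_arm", "body": {"plan": [{"wx": 0,"wy": 0,"wz": 0,"tx": -1.7,"ty": -3.4,"tz": 0,"hand": 0.7},{"wx": 0,"wy": 0,"wz": 0,"tx": -1.7,"ty": -3.4,"tz": 0,"hand": 0.7},{"wx": 0,"wy": 0,"wz": 0,"tx": -1.7,"ty": -3.4,"tz": 0,"hand": 0.7},{"wx": 0,"wy": 0,"wz": 0,"tx": -1.7,"ty": -3.4,"tz": 0,"hand": 0.7},{"wx": 0,"wy": 0,"wz": 0,"tx": -1.7,"ty": -3.4,"tz": 0,"hand": 0.7},{"wx": 0,"wy": 0,"wz": 0,"tx": -1.7,"ty": -3.4,"tz": 1,"hand": 0.7},{"wx": 0,"wy": 0,"wz": 0,"tx": -1.7,"ty": -3.4,"tz": 1,"hand": 0.7},{"wx": 0,"wy": 0,"wz": 0,"tx": -1.7,"ty": -3.4,"tz": 1,"hand": 0.7},{"wx": 0,"wy": 0,"wz": 0,"tx": -1.7,"ty": -3.4,"tz": 1,"hand": 0.7},{"wx": 0,"wy": 0,"wz": 0,"tx": -1.7,"ty": -3.4,"tz": 1,"hand": 0.7}]}}

```text
clock: 1.77
position: [0.4238, -0.0219, 0.1984]
ee_rot: [0.213, 3.134, 0.0]
force: [0.7, 0.6, 0.0]
width: 0.699
```

{"method": "step_arm", "body": {"plan": [{"wx": 0,"wy": 0,"wz": 0,"tx": -1.5,"ty": -3,"tz": 1,"hand": 0.7},{"wx": 0,"wy": 0,"wz": 0,"tx": -1.5,"ty": -3,"tz": 1,"hand": 0.7},{"wx": 0,"wy": 0,"wz": 0,"tx": -1.0,"ty": -2,"tz": 1,"hand": 0.7},{"wx": 0,"wy": 0,"wz": 0,"tx": -0.5,"ty": -1,"tz": 1,"hand": 0.7},{"wx": 0,"wy": 0,"wz": 0,"tx": 0,"ty": 0,"tz": 1,"hand": 0.7},{"wx": 0,"wy": 0,"wz": 0,"tx": 0,"ty": 0,"tz": 1,"hand": 0.7},{"wx": 0,"wy": 0,"wz": 0,"tx": 0,"ty": 0,"tz": 1,"hand": 0.7},{"wx": 0,"wy": 0,"wz": 0,"tx": 0,"ty": 0,"tz": 0,"hand": 0.7},{"wx": 0,"wy": 0,"wz": 0,"tx": 0,"ty": 0,"tz": 0,"hand": 0.7},{"wx": 0,"wy": 0,"wz": 0,"tx": 0,"ty": 0,"tz": 0,"hand": 0.7}]}}

```text
clock: 2.6
position: [0.4562, -0.1146, 0.129]
ee_rot: [0.211, 3.134, 0.001]
force: [-0.0, 0.0, -1.0]
width: 0.702
```

```bash
python3 -c "
from h import *
plan(.4572,-.1177,.037,82.3)
p,_=arm.get_image('scene');cv2.imwrite('pics/s1.png',cv2.resize(p[180:400,200:500,::-1],None,fx=2.5,fy=2.5))"
```

```text
clk 2.60 pos [ 0.4562 -0.1146  0.129 ] jaw 82.3 w 0.702 F [-0.  0. -1.] j [-0.2   0.35  0.42  2.11 -0.21  0.72  1.8 ]
 turn [ 0.  0. -0.]  shift before turn [-0.14 -0.3   9.2 ]  after turn [-0.14 -0.3   9.2 ]
```

View pics/s1.png

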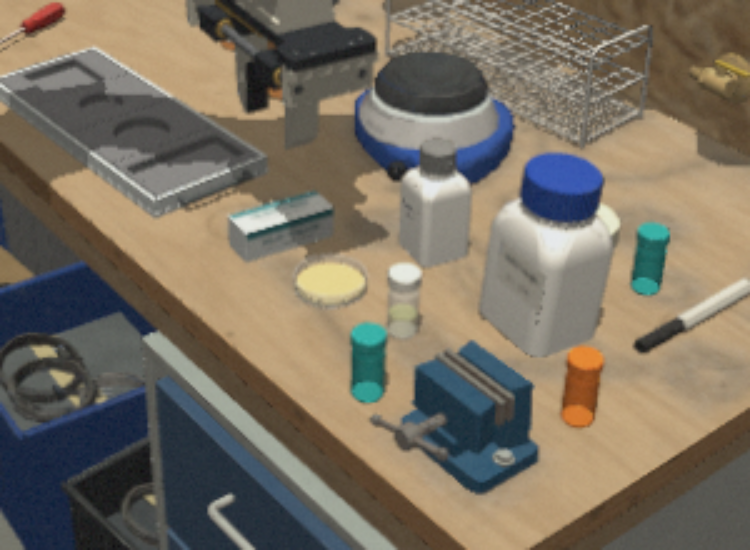

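The gripper hangs above the slide box (crop (283,225)). The vial, the white bottles and the lookalikes are undisturbed. Next I descend and grip.

{"method": "step_arm", "body": {"plan": [{"wx": 0,"wy": 0,"wz": 0,"tx": -0.14,"ty": -0.3,"tz": 1.5,"hand": 0.7},{"wx": 0,"wy": 0,"wz": 0,"tx": 0,"ty": 0,"tz": 2,"hand": 0.7},{"wx": 0,"wy": 0,"wz": 0,"tx": 0,"ty": 0,"tz": 2,"hand": 0.7},{"wx": 0,"wy": 0,"wz": 0,"tx": 0,"ty": 0,"tz": 1.5,"hand": 0.7},{"wx": 0,"wy": 0,"wz": 0,"tx": 0,"ty": 0,"tz": 1.2,"hand": 0.7},{"wx": 0,"wy": 0,"wz": 0,"tx": 0,"ty": 0,"tz": 1,"hand": 0.7},{"wx": 0,"wy": 0,"wz": 0,"tx": 0,"ty": 0,"tz": 0,"hand": 0.7},{"wx": 0,"wy": 0,"wz": 0,"tx": 0,"ty": 0,"tz": 0,"hand": 0.7},{"wx": 0,"wy": 0,"wz": 0,"tx": 0,"ty": 0,"tz": 0,"hand": 0.5},{"wx": 0,"wy": 0,"wz": 0,"tx": 0,"ty": 0,"tz": 0,"hand": 0.3}], "force": 20}}

```text
clock: 3.48
position: [0.4577, -0.1185, 0.0375]
ee_rot: [0.213, 3.133, 0.0]
force: [0.0, 0.1, -0.3]
width: 0.602
```

{"method": "step_arm", "body": {"plan": [{"wx": 0,"wy": 0,"wz": 0,"tx": 0,"ty": 0,"tz": 0,"hand": 0.1},{"wx": 0,"wy": 0,"wz": 0,"tx": 0,"ty": 0,"tz": 0,"hand": 0},{"wx": 0,"wy": 0,"wz": 0,"tx": 0,"ty": 0,"tz": 0,"hand": 0},{"wx": 0,"wy": 0,"wz": 0,"tx": 0,"ty": 0,"tz": 0,"hand": 0},{"wx": 0,"wy": 0,"wz": 0,"tx": 0,"ty": 0,"tz": 0,"hand": 0},{"wx": 0,"wy": 0,"wz": 0,"tx": 0,"ty": 0,"tz": 0,"hand": 0},{"wx": 0,"wy": 0,"wz": 0,"tx": 0,"ty": 0,"tz": -0.5,"hand": 0},{"wx": 0,"wy": 0,"wz": 0,"tx": 0,"ty": 0,"tz": -1.5,"hand": 0},{"wx": 0,"wy": 0,"wz": 0,"tx": 0,"ty": 0,"tz": -2,"hand": 0},{"wx": 0,"wy": 0,"wz": 0,"tx": 0,"ty": 0,"tz": -2,"hand": 0}], "force": 20}}

```text
clock: 4.32
position: [0.4563, -0.1185, 0.0972]
ee_rot: [-0.214, -3.132, 0.0]
force: [-0.5, 0.1, -1.3]
width: 0.344
```

```bash
python3 -c "
from h import *
plan(.4489,.0177,.0477,92.2)
p,_=arm.get_image('scene');cv2.imwrite('pics/s2.png',cv2.resize(p[180:400,200:500,::-1],None,fx=2.5,fy=2.5))"
```

```text
clk 4.32 pos [ 0.4563 -0.1185  0.0972] jaw 82.2 w 0.344 F [-0.5  0.1 -1.3] j [-0.17  0.41  0.4   2.13 -0.26  0.65  1.84]
 turn [-0.   -0.02 -1.67]  shift before turn [ 2.58 13.4   4.95]  after turn [ 0.22 13.64  4.95]
```

View pics/s2.png

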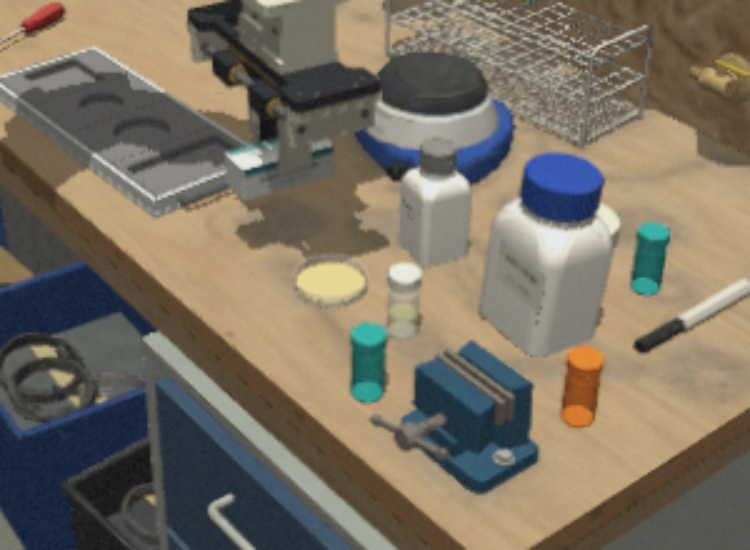

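The box is held: width 0.344 is about 32 mm, and the picture shows it lifted at crop (280,165). Next I carry it over the oblong pocket.

{"method": "step_arm", "body": {"plan": [{"wx": 0,"wy": 0,"wz": -0.6,"tx": 0,"ty": 0,"tz": 0,"hand": 0},{"wx": 0,"wy": 0,"wz": -0.6,"tx": 0,"ty": 0,"tz": 0,"hand": 0},{"wx": 0,"wy": 0,"wz": -0.47,"tx": 0,"ty": 0,"tz": 0,"hand": 0},{"wx": 0,"wy": 0,"wz": 0,"tx": 0.2,"ty": 2.6,"tz": 0,"hand": 0},{"wx": 0,"wy": 0,"wz": 0,"tx": 0,"ty": 3.5,"tz": 0,"hand": 0},{"wx": 0,"wy": 0,"wz": 0,"tx": 0,"ty": 3.5,"tz": 0,"hand": 0},{"wx": 0,"wy": 0,"wz": 0,"tx": 0,"ty": 2.5,"tz": 0,"hand": 0},{"wx": 0,"wy": 0,"wz": 0,"tx": 0,"ty": 1.5,"tz": 0.5,"hand": 0},{"wx": 0,"wy": 0,"wz": 0,"tx": 0,"ty": 0,"tz": 0.5,"hand": 0},{"wx": 0,"wy": 0,"wz": 0,"tx": 0,"ty": 0,"tz": 0.5,"hand": 0}]}}

```text
clock: 5.2
position: [0.4497, 0.018, 0.0815]
ee_rot: [-0.065, 3.141, 0.0]
force: [0.7, -1.0, -0.6]
width: 0.345
```

```bash
python3 -c "
from h import *
plan(.4489,.0177,.0457,92.2)"
```

```text
clk 5.20 pos [0.4497 0.018  0.0815] jaw 92.4 w 0.345 F [ 0.7 -1.  -0.6] j [-0.42  0.4   0.33  2.19 -0.23  0.58  1.7 ]
 turn [0.   0.   0.03]  shift before turn [ 0.08 -0.03  3.58]  after turn [ 0.08 -0.03  3.58]
```

{"method": "step_arm", "body": {"plan": [{"wx": 0,"wy": 0,"wz": 0,"tx": 0.08,"ty": 0,"tz": 0.8,"hand": 0},{"wx": 0,"wy": 0,"wz": 0,"tx": 0,"ty": 0,"tz": 0.8,"hand": 0},{"wx": 0,"wy": 0,"wz": 0,"tx": 0,"ty": 0,"tz": 0.8,"hand": 0},{"wx": 0,"wy": 0,"wz": 0,"tx": 0,"ty": 0,"tz": 0.6,"hand": 0},{"wx": 0,"wy": 0,"wz": 0,"tx": 0,"ty": 0,"tz": 0.4,"hand": 0},{"wx": 0,"wy": 0,"wz": 0,"tx": 0,"ty": 0,"tz": 0.1,"hand": 0},{"wx": 0,"wy": 0,"wz": 0,"tx": 0,"ty": 0,"tz": 0,"hand": 0},{"wx": 0,"wy": 0,"wz": 0,"tx": 0,"ty": 0,"tz": 0,"hand": 0},{"wx": 0,"wy": 0,"wz": 0,"tx": 0,"ty": 0,"tz": 0,"hand": 0},{"wx": 0,"wy": 0,"wz": 0,"tx": 0,"ty": 0,"tz": 0,"hand": 0}]}}

```text
clock: 6.03
position: [0.4492, 0.0174, 0.047]
ee_rot: [-0.061, 3.14, 0.0]
force: [1.3, -0.5, -2.1]
width: 0.344
```

```bash
python3 -c "
from h import *
plan(.4489,.0177,.0457,92.2)
p,_=arm.get_image('scene');cv2.imwrite('pics/s3.png',cv2.resize(p[180:300,170:340,::-1],None,fx=4,fy=4))"
```

```text
clk 6.03 pos [0.4492 0.0174 0.047 ] jaw 92.2 w 0.344 F [ 1.3 -0.5 -2.1] j [-0.38  0.47  0.29  2.22 -0.27  0.49  1.73]
 turn [0.   0.01 0.01]  shift before turn [0.03 0.03 0.13]  after turn [0.03 0.03 0.13]
```

View pics/s3.png

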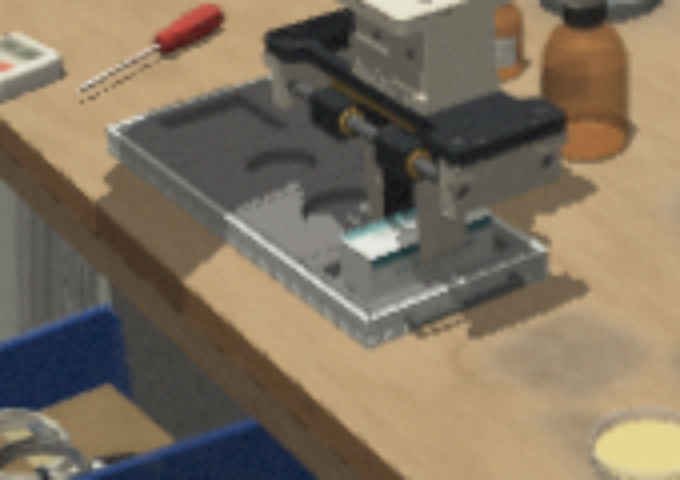

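The box sits inside the pocket opening at crop (420,250). I release it and rise.

{"method": "step_arm", "body": {"plan": [{"wx": 0,"wy": 0,"wz": 0,"tx": 0,"ty": 0,"tz": 0,"hand": 0.38},{"wx": 0,"wy": 0,"wz": 0,"tx": 0,"ty": 0,"tz": 0,"hand": 0.45},{"wx": 0,"wy": 0,"wz": 0,"tx": 0,"ty": 0,"tz": 0,"hand": 0.5},{"wx": 0,"wy": 0,"wz": 0,"tx": 0,"ty": 0,"tz": 0,"hand": 0.5},{"wx": 0,"wy": 0,"wz": 0,"tx": 0,"ty": 0,"tz": -0.5,"hand": 0.5},{"wx": 0,"wy": 0,"wz": 0,"tx": 0,"ty": 0,"tz": -1.5,"hand": 0.5},{"wx": 0,"wy": 0,"wz": 0,"tx": 0,"ty": 0,"tz": -3,"hand": 0.5},{"wx": 0,"wy": 0,"wz": 0,"tx": 0,"ty": 0,"tz": -4,"hand": 0.5},{"wx": 0,"wy": 0,"wz": 0,"tx": 0,"ty": 0,"tz": -4,"hand": 0.5},{"wx": 0,"wy": 0,"wz": 0,"tx": 0,"ty": 0,"tz": -2,"hand": 0.5}]}}

```text
clock: 6.92
position: [0.4502, 0.0169, 0.201]
ee_rot: [-0.06, 3.137, 0.001]
force: [1.1, -0.3, 0.4]
width: 0.502
```

```bash
python3 -c "
from h import *
plan(.4566,-.2765,.18,90)
p,_=arm.get_image('scene');cv2.imwrite('pics/s4.png',cv2.resize(p[180:300,170:340,::-1],None,fx=4,fy=4))
p,_=arm.get_image('top');cv2.imwrite('pics/t4.png',cv2.resize(p[230:320,150:310,::-1],None,fx=4,fy=4))
"
```

```text
clk 6.92 pos [0.4502 0.0169 0.201 ] jaw 92.2 w 0.502 F [ 1.1 -0.3  0.4] j [-0.51  0.2   0.42  2.07 -0.11  0.88  1.58]
 turn [0.01 0.04 0.36]  shift before turn [  0.48 -29.35   2.08]  after turn [ -0.64 -29.34   2.1 ]
```

View pics/s4.png

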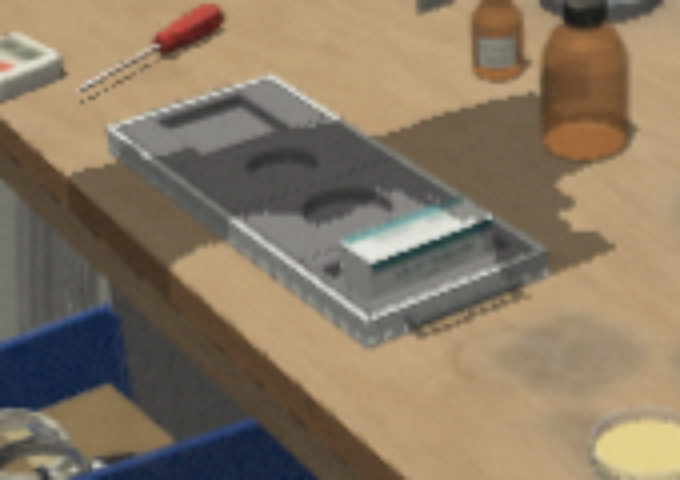

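The box lies flat in the oblong pocket (crop (420,240)). Next is the vial.

{"method": "step_arm", "body": {"plan": [{"wx": 0,"wy": 0,"wz": 0.36,"tx": 0,"ty": -1.5,"tz": 0,"hand": 0.5},{"wx": 0,"wy": 0,"wz": 0,"tx": -0.6,"ty": -3,"tz": 0,"hand": 0.5},{"wx": 0,"wy": 0,"wz": 0,"tx": 0,"ty": -3.8,"tz": 0,"hand": 0.5},{"wx": 0,"wy": 0,"wz": 0,"tx": 0,"ty": -3.8,"tz": 0,"hand": 0.5},{"wx": 0,"wy": 0,"wz": 0,"tx": 0,"ty": -3.8,"tz": 0,"hand": 0.5},{"wx": 0,"wy": 0,"wz": 0,"tx": 0,"ty": -3.8,"tz": 0,"hand": 0.5},{"wx": 0,"wy": 0,"wz": 0,"tx": 0,"ty": -3.8,"tz": 0,"hand": 0.5},{"wx": 0,"wy": 0,"wz": 0,"tx": 0,"ty": -3,"tz": 0,"hand": 0.5},{"wx": 0,"wy": 0,"wz": 0,"tx": 0,"ty": -2,"tz": 1,"hand": 0.5},{"wx": 0,"wy": 0,"wz": 0,"tx": 0,"ty": -0.8,"tz": 1,"hand": 0.5}]}}

```text
clock: 7.85
position: [0.4542, -0.2802, 0.1758]
ee_rot: [-0.008, -3.141, 0.003]
force: [0.1, 0.9, 0.2]
width: 0.498
```

{"method": "step_arm", "body": {"plan": [{"wx": 0,"wy": 0,"wz": 0,"tx": 0,"ty": 0,"tz": 2,"hand": 0.5},{"wx": 0,"wy": 0,"wz": 0,"tx": 0,"ty": 0,"tz": 2,"hand": 0.5},{"wx": 0,"wy": 0,"wz": 0,"tx": 0,"ty": 0,"tz": 2,"hand": 0.5},{"wx": 0,"wy": 0,"wz": 0,"tx": 0,"ty": 0,"tz": 0.5,"hand": 0.5},{"wx": 0,"wy": 0,"wz": 0,"tx": 0,"ty": 0,"tz": 0,"hand": 0.5},{"wx": 0,"wy": 0,"wz": 0,"tx": 0,"ty": 0,"tz": 0,"hand": 0.5},{"wx": 0,"wy": 0,"wz": 0,"tx": 0,"ty": 0,"tz": 0,"hand": 0.5},{"wx": 0,"wy": 0,"wz": 0,"tx": 0,"ty": 0,"tz": 0,"hand": 0.5},{"wx": 0,"wy": 0,"wz": 0,"tx": 0,"ty": 0,"tz": 0,"hand": 0.5},{"wx": 0,"wy": 0,"wz": 0,"tx": 0,"ty": 0,"tz": 0,"hand": 0.5}]}}

```text
clock: 8.68
position: [0.4563, -0.2757, 0.1124]
ee_rot: [-0.002, 3.14, -0.0]
force: [0.6, 0.2, 0.4]
width: 0.496
```

```bash
python3 -c "
from h import *
plan(.4566,-.2765,.047,90)
p,_=arm.get_image('scene');cv2.imwrite('pics/s5.png',cv2.resize(p[180:400,260:500,::-1],None,fx=2.7,fy=2.7))
"
```

```text
clk 8.68 pos [ 0.4563 -0.2757  0.1124] jaw 90.1 w 0.496 F [0.6 0.2 0.4] j [ 0.09  0.47  0.48  1.98 -0.31  0.76  2.33]
 turn [-0.    0.01  0.01]  shift before turn [-0.02 -0.08  6.54]  after turn [-0.03 -0.08  6.54]
```

View pics/s5.png

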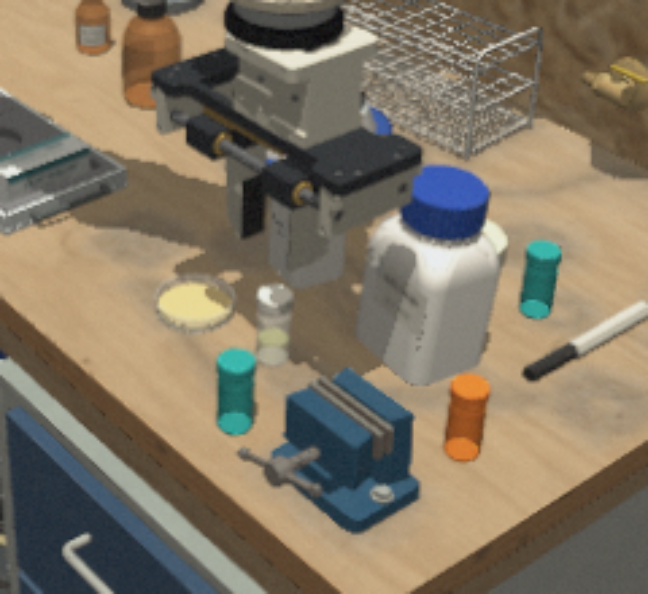

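The gripper is above the vial (crop (273,320)) and clear of the big white bottle. I descend.

{"method": "step_arm", "body": {"plan": [{"wx": 0,"wy": 0,"wz": 0,"tx": 0,"ty": -0.08,"tz": 1,"hand": 0.5},{"wx": 0,"wy": 0,"wz": 0,"tx": 0,"ty": 0,"tz": 1.3,"hand": 0.5},{"wx": 0,"wy": 0,"wz": 0,"tx": 0,"ty": 0,"tz": 1.3,"hand": 0.5},{"wx": 0,"wy": 0,"wz": 0,"tx": 0,"ty": 0,"tz": 1.2,"hand": 0.5},{"wx": 0,"wy": 0,"wz": 0,"tx": 0,"ty": 0,"tz": 1,"hand": 0.5},{"wx": 0,"wy": 0,"wz": 0,"tx": 0,"ty": 0,"tz": 0.7,"hand": 0.5},{"wx": 0,"wy": 0,"wz": 0,"tx": 0,"ty": 0,"tz": 0,"hand": 0.5},{"wx": 0,"wy": 0,"wz": 0,"tx": 0,"ty": 0,"tz": 0,"hand": 0.4},{"wx": 0,"wy": 0,"wz": 0,"tx": 0,"ty": 0,"tz": 0,"hand": 0.35},{"wx": 0,"wy": 0,"wz": 0,"tx": 0,"ty": 0,"tz": 0,"hand": 0.3}], "force": 12}}

```text
clock: 9.57
position: [0.4563, -0.2767, 0.0473]
ee_rot: [-0.002, 3.141, -0.001]
force: [1.1, -0.0, -0.6]
width: 0.332
```

{"method": "step_arm", "body": {"plan": [{"wx": 0,"wy": 0,"wz": 0,"tx": 0,"ty": 0,"tz": 0,"hand": 0.25},{"wx": 0,"wy": 0,"wz": 0,"tx": 0,"ty": 0,"tz": 0,"hand": 0.2},{"wx": 0,"wy": 0,"wz": 0,"tx": 0,"ty": 0,"tz": 0,"hand": 0.1},{"wx": 0,"wy": 0,"wz": 0,"tx": 0,"ty": 0,"tz": 0,"hand": 0},{"wx": 0,"wy": 0,"wz": 0,"tx": 0,"ty": 0,"tz": 0,"hand": 0},{"wx": 0,"wy": 0,"wz": 0,"tx": 0,"ty": 0,"tz": -0.5,"hand": 0},{"wx": 0,"wy": 0,"wz": 0,"tx": 0,"ty": 0,"tz": -1.5,"hand": 0},{"wx": 0,"wy": 0,"wz": 0,"tx": 0,"ty": 0,"tz": -3,"hand": 0},{"wx": 0,"wy": 0,"wz": 0,"tx": 0,"ty": 0,"tz": -3,"hand": 0},{"wx": 0,"wy": 0,"wz": 0,"tx": 0,"ty": 0,"tz": -2,"hand": 0}], "force": 12}}

```text
clock: 10.4
position: [0.456, -0.2769, 0.149]
ee_rot: [-0.001, 3.141, -0.001]
force: [1.4, -0.1, -0.9]
width: 0.269
```

```bash
python3 -c "
from h import *
plan(.4433,.1636,.14,92)
p,_=arm.get_image('scene');cv2.imwrite('pics/s6.png',cv2.resize(p[180:400,260:500,::-1],None,fx=2.7,fy=2.7))
"
```

```text
clk 10.40 pos [ 0.456  -0.2769  0.149 ] jaw 90.0 w 0.269 F [ 1.4 -0.1 -0.9] j [ 0.07  0.42  0.51  1.95 -0.27  0.84  2.3 ]
 turn [-0.01  0.01 -0.33]  shift before turn [ 1.23 44.05  0.88]  after turn [-0.27 44.07  0.9 ]
```

View pics/s6.png

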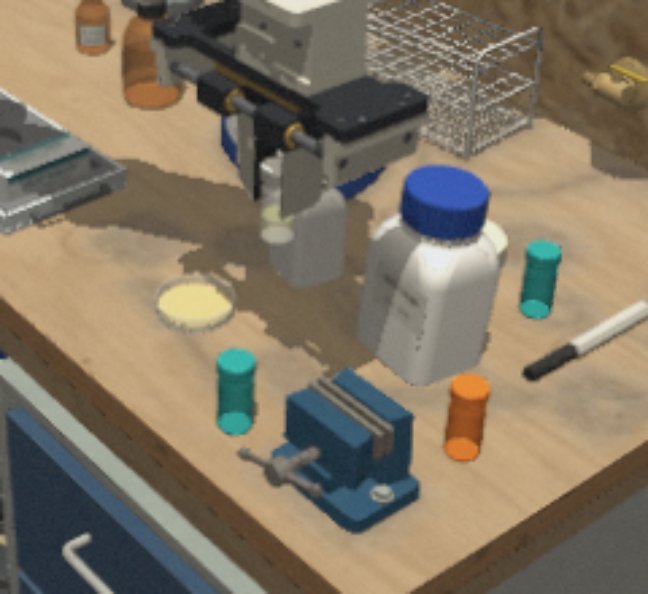

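The vial is held between the pads (crop (275,215), width 24.7 mm). I carry it to the small round pocket.

{"method": "step_arm", "body": {"plan": [{"wx": 0,"wy": 0,"wz": -0.33,"tx": 0,"ty": 1.5,"tz": 0,"hand": 0},{"wx": 0,"wy": 0,"wz": 0,"tx": -0.27,"ty": 3,"tz": 0,"hand": 0},{"wx": 0,"wy": 0,"wz": 0,"tx": 0,"ty": 4,"tz": 0,"hand": 0},{"wx": 0,"wy": 0,"wz": 0,"tx": 0,"ty": 4,"tz": 0,"hand": 0},{"wx": 0,"wy": 0,"wz": 0,"tx": 0,"ty": 4,"tz": 0,"hand": 0},{"wx": 0,"wy": 0,"wz": 0,"tx": 0,"ty": 4,"tz": 0,"hand": 0},{"wx": 0,"wy": 0,"wz": 0,"tx": 0,"ty": 4,"tz": 0,"hand": 0},{"wx": 0,"wy": 0,"wz": 0,"tx": 0,"ty": 4,"tz": 0,"hand": 0},{"wx": 0,"wy": 0,"wz": 0,"tx": 0,"ty": 4,"tz": 0,"hand": 0},{"wx": 0,"wy": 0,"wz": 0,"tx": 0,"ty": 4,"tz": 0,"hand": 0}]}}

```text
clock: 11.28
position: [0.4446, 0.0907, 0.1463]
ee_rot: [0.058, -3.14, 0.0]
force: [1.0, 0.3, -1.0]
width: 0.273
```

{"method": "step_arm", "body": {"plan": [{"wx": 0,"wy": 0,"wz": 0,"tx": 0,"ty": 3.5,"tz": 0,"hand": 0},{"wx": 0,"wy": 0,"wz": 0,"tx": 0,"ty": 2.5,"tz": 0,"hand": 0},{"wx": 0,"wy": 0,"wz": 0,"tx": 0,"ty": 1.2,"tz": 0,"hand": 0},{"wx": 0,"wy": 0,"wz": 0,"tx": 0,"ty": 0.3,"tz": 0.5,"hand": 0},{"wx": 0,"wy": 0,"wz": 0,"tx": 0,"ty": 0,"tz": 1.5,"hand": 0},{"wx": 0,"wy": 0,"wz": 0,"tx": 0,"ty": 0,"tz": 2,"hand": 0},{"wx": 0,"wy": 0,"wz": 0,"tx": 0,"ty": 0,"tz": 1,"hand": 0},{"wx": 0,"wy": 0,"wz": 0,"tx": 0,"ty": 0,"tz": 0,"hand": 0},{"wx": 0,"wy": 0,"wz": 0,"tx": 0,"ty": 0,"tz": 0,"hand": 0},{"wx": 0,"wy": 0,"wz": 0,"tx": 0,"ty": 0,"tz": 0,"hand": 0}]}}

```text
clock: 12.12
position: [0.4438, 0.1627, 0.0972]
ee_rot: [-0.054, 3.141, -0.0]
force: [0.3, 0.4, 0.4]
width: 0.272
```

```bash
python3 -c "
from h import *
plan(.4433,.1636,.0555,92)
"
```

```text
clk 12.12 pos [0.4438 0.1627 0.0972] jaw 92.0 w 0.272 F [0.3 0.4 0.4] j [-0.76  0.41  0.38  2.13 -0.25  0.65  1.4 ]
 turn [-0.  0. -0.]  shift before turn [0.05 0.1  4.17]  after turn [0.04 0.1  4.17]
```

{"method": "step_arm", "body": {"plan": [{"wx": 0,"wy": 0,"wz": 0,"tx": 0.04,"ty": 0.1,"tz": 0.8,"hand": 0},{"wx": 0,"wy": 0,"wz": 0,"tx": 0,"ty": 0,"tz": 1,"hand": 0},{"wx": 0,"wy": 0,"wz": 0,"tx": 0,"ty": 0,"tz": 1,"hand": 0},{"wx": 0,"wy": 0,"wz": 0,"tx": 0,"ty": 0,"tz": 0.7,"hand": 0},{"wx": 0,"wy": 0,"wz": 0,"tx": 0,"ty": 0,"tz": 0.4,"hand": 0},{"wx": 0,"wy": 0,"wz": 0,"tx": 0,"ty": 0,"tz": 0.25,"hand": 0},{"wx": 0,"wy": 0,"wz": 0,"tx": 0,"ty": 0,"tz": 0,"hand": 0},{"wx": 0,"wy": 0,"wz": 0,"tx": 0,"ty": 0,"tz": 0,"hand": 0},{"wx": 0,"wy": 0,"wz": 0,"tx": 0,"ty": 0,"tz": 0,"hand": 0},{"wx": 0,"wy": 0,"wz": 0,"tx": 0,"ty": 0,"tz": 0,"hand": 0}]}}

```text
clock: 12.95
position: [0.443, 0.1644, 0.0553]
ee_rot: [-0.056, 3.141, 0.0]
force: [0.3, -0.1, 0.3]
width: 0.268
```

```bash
python3 -c "
from h import *
plan(.4433,.1636,.0545,92)
p,_=arm.get_image('scene');cv2.imwrite('pics/s7.png',cv2.resize(p[170:290,170:340,::-1],None,fx=4,fy=4))"
```

```text
clk 12.95 pos [0.443  0.1644 0.0553] jaw 92.0 w 0.268 F [ 0.3 -0.1  0.3] j [-0.72  0.48  0.34  2.16 -0.3   0.55  1.44]
 turn [0.   0.   0.01]  shift before turn [-0.02 -0.08  0.08]  after turn [-0.02 -0.08  0.08]
```

View pics/s7.png

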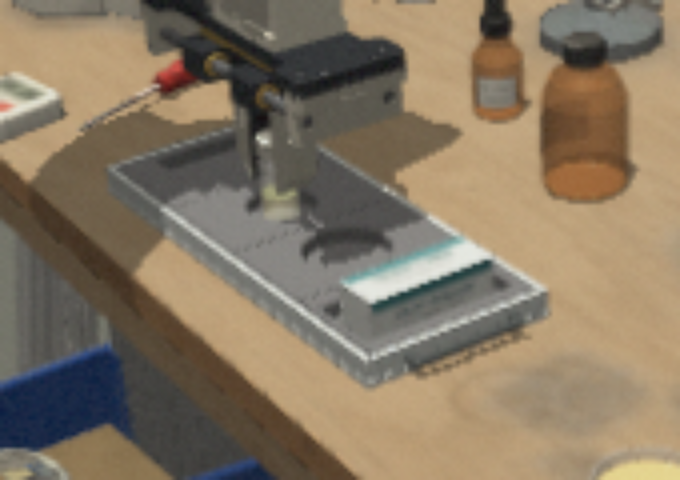

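The vial's foot is within the pocket's ring (crop (281,210)). I release it and rise.

{"method": "step_arm", "body": {"plan": [{"wx": 0,"wy": 0,"wz": 0,"tx": 0,"ty": 0,"tz": 0.05,"hand": 0},{"wx": 0,"wy": 0,"wz": 0,"tx": 0,"ty": 0,"tz": 0,"hand": 0.29},{"wx": 0,"wy": 0,"wz": 0,"tx": 0,"ty": 0,"tz": 0,"hand": 0.32},{"wx": 0,"wy": 0,"wz": 0,"tx": 0,"ty": 0,"tz": 0,"hand": 0.4},{"wx": 0,"wy": 0,"wz": 0,"tx": 0,"ty": 0,"tz": 0,"hand": 0.5},{"wx": 0,"wy": 0,"wz": 0,"tx": 0,"ty": 0,"tz": -0.5,"hand": 0.5},{"wx": 0,"wy": 0,"wz": 0,"tx": 0,"ty": 0,"tz": -2,"hand": 0.5},{"wx": 0,"wy": 0,"wz": 0,"tx": 0,"ty": 0,"tz": -4,"hand": 0.5},{"wx": 0,"wy": 0,"wz": 0,"tx": 0,"ty": 0,"tz": -4,"hand": 0.6},{"wx": 0,"wy": 0,"wz": 0,"tx": 0,"ty": 0,"tz": -4,"hand": 0.6}]}}

```text
clock: 13.83
position: [0.4424, 0.1636, 0.2015]
ee_rot: [0.055, -3.14, 0.002]
force: [1.2, 1.2, 0.1]
width: 0.583
```

```bash
python3 -c "
from h import *
np.set_printoptions(precision=4,suppress=True)
plan(.6403,.2233,.19,145)
p,D=arm.get_image('scene');cv2.imwrite('pics/s8.png',cv2.resize(p[170:290,170:340,::-1],None,fx=4,fy=4))
W=world('scene',D);m=(D>0)&(np.hypot(W[...,0]-.4433,W[...,1]-.1636)<.02)&(W[...,2]>.024)
print('vial',W[m].mean(0),W[m].min(0),W[m].max(0))
D=np.load('pics/top0.npy');W=world('top',D)
m=(D>0)&(W[...,0]>.5)&(W[...,0]<.8)&(W[...,2]>.2)&(W[...,1]<.35)&(W[...,1]>0)
q=W[m]; print('shelf',np.unique((q[:,2]/.02).round()*.02,return_counts=True),q.min(0))
"
```

```text
clk 13.83 pos [0.4424 0.1636 0.2015] jaw 92.0 w 0.583 F [1.2 1.2 0.1] j [-0.84  0.24  0.46  2.02 -0.14  0.9   1.29]
 turn [-0.01 -0.01 -8.83]  shift before turn [-19.98   5.27   1.13]  after turn [-16.24 -12.79   1.15]
vial [0.4366 0.1569 0.0667] [0.4263 0.1466 0.0243] [0.457  0.1757 0.5061]
shelf (array([0.3 , 0.32, 0.34, 0.36, 0.38, 0.4 , 0.48, 0.5 , 0.52, 0.54, 0.56,
       0.58, 0.6 , 0.62]), array([   5, 3247, 1843,  604,  440,  207,  546, 8393, 1265, 2027, 3007,
        403,  199,    1])) [0.6978 0.     0.3096]
```

View pics/s8.png

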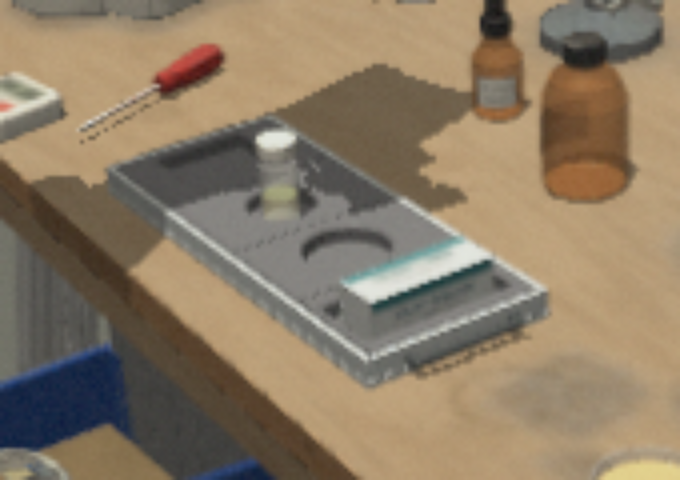

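The vial stands upright in the small pocket (crop (277,175)). Next I turn for the dropper bottle.

{"method": "step_arm", "body": {"plan": [{"wx": 0,"wy": 0,"wz": -0.88,"tx": 0,"ty": 0,"tz": 0,"hand": 0.6},{"wx": 0,"wy": 0,"wz": -0.88,"tx": 0,"ty": 0,"tz": 0,"hand": 0.6},{"wx": 0,"wy": 0,"wz": -0.88,"tx": 0,"ty": 0,"tz": 0,"hand": 0.6},{"wx": 0,"wy": 0,"wz": -0.88,"tx": 0,"ty": 0,"tz": 0,"hand": 0.6},{"wx": 0,"wy": 0,"wz": -0.88,"tx": 0,"ty": 0,"tz": 0,"hand": 0.6},{"wx": 0,"wy": 0,"wz": -0.88,"tx": 0,"ty": 0,"tz": 0,"hand": 0.6},{"wx": 0,"wy": 0,"wz": -0.88,"tx": 0,"ty": 0,"tz": 0,"hand": 0.6},{"wx": 0,"wy": 0,"wz": -0.88,"tx": 0,"ty": 0,"tz": 0,"hand": 0.6},{"wx": 0,"wy": 0,"wz": -0.88,"tx": 0,"ty": 0,"tz": 0,"hand": 0.6},{"wx": 0,"wy": 0,"wz": -0.88,"tx": 0,"ty": 0,"tz": 0,"hand": 0.6}]}}

```text
clock: 14.72
position: [0.4429, 0.1642, 0.2]
ee_rot: [-1.453, 2.785, -0.0]
force: [-0.2, 0.9, 0.9]
width: 0.597
```

{"method": "step_arm", "body": {"plan": [{"wx": 0,"wy": 0,"wz": 0,"tx": -1,"ty": -0.8,"tz": 0,"hand": 0.6},{"wx": 0,"wy": 0,"wz": 0,"tx": -2.2,"ty": -1.7,"tz": 0,"hand": 0.6},{"wx": 0,"wy": 0,"wz": 0,"tx": -2.6,"ty": -2,"tz": 0,"hand": 0.6},{"wx": 0,"wy": 0,"wz": 0,"tx": -2.6,"ty": -2,"tz": 0,"hand": 0.6},{"wx": 0,"wy": 0,"wz": 0,"tx": -2.6,"ty": -2,"tz": 0,"hand": 0.6},{"wx": 0,"wy": 0,"wz": 0,"tx": -2.6,"ty": -2,"tz": 0,"hand": 0.6},{"wx": 0,"wy": 0,"wz": 0,"tx": -1.6,"ty": -1.4,"tz": 0.5,"hand": 0.6},{"wx": 0,"wy": 0,"wz": 0,"tx": -1,"ty": -0.8,"tz": 0.5,"hand": 0.6},{"wx": 0,"wy": 0,"wz": 0,"tx": 0,"ty": 0,"tz": 0.5,"hand": 0.6},{"wx": 0,"wy": 0,"wz": 0,"tx": 0,"ty": 0,"tz": 0,"hand": 0.6}]}}

```text
clock: 15.55
position: [0.6394, 0.2233, 0.1832]
ee_rot: [1.445, -2.786, 0.0]
force: [-0.5, -0.6, -0.1]
width: 0.599
```

```bash
python3 -c "
from h import *
plan(.6403,.2233,.058,145)
p,_=arm.get_image('scene');cv2.imwrite('pics/s9.png',cv2.resize(p[100:300,170:420,::-1],None,fx=3,fy=3))
D=np.load('pics/top0.npy');W=world('top',D)
m=(D>0)&(W[...,0]>.5)&(W[...,2]>.29)&(W[...,2]<.34)&(W[...,1]<.35)&(W[...,1]>0)
print(np.percentile(W[m][:,0],[0,1,5]))
"
```

```text
clk 15.55 pos [0.6394 0.2233 0.1832] jaw 144.8 w 0.599 F [-0.5 -0.6 -0.1] j [-0.59  0.58  0.28  1.52 -0.18  1.06  2.26]
 turn [ 0.01 -0.02 -0.03]  shift before turn [-0.08 -0.09 12.52]  after turn [-0.05 -0.08 12.52]
[0.72241284 0.7233935  0.72452515]
```

View pics/s9.png

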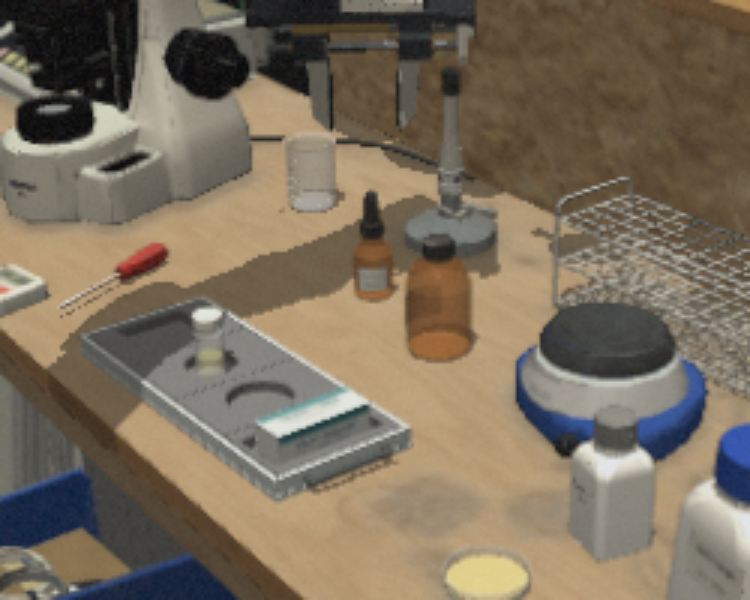

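The open jaws are centred (crop (363,100)) over the dropper bottle (372,250), and the amber bottle (438,300) is clear. I descend.

{"method": "step_arm", "body": {"plan": [{"wx": 0,"wy": 0,"wz": 0,"tx": -0.05,"ty": -0.08,"tz": 1,"hand": 0.6},{"wx": 0,"wy": 0,"wz": 0,"tx": 0,"ty": 0,"tz": 2,"hand": 0.6},{"wx": 0,"wy": 0,"wz": 0,"tx": 0,"ty": 0,"tz": 2,"hand": 0.6},{"wx": 0,"wy": 0,"wz": 0,"tx": 0,"ty": 0,"tz": 2,"hand": 0.6},{"wx": 0,"wy": 0,"wz": 0,"tx": 0,"ty": 0,"tz": 1.8,"hand": 0.6},{"wx": 0,"wy": 0,"wz": 0,"tx": 0,"ty": 0,"tz": 1.5,"hand": 0.6},{"wx": 0,"wy": 0,"wz": 0,"tx": 0,"ty": 0,"tz": 1,"hand": 0.6},{"wx": 0,"wy": 0,"wz": 0,"tx": 0,"ty": 0,"tz": 0.7,"hand": 0.6},{"wx": 0,"wy": 0,"wz": 0,"tx": 0,"ty": 0,"tz": 0.3,"hand": 0.6},{"wx": 0,"wy": 0,"wz": 0,"tx": 0,"ty": 0,"tz": 0,"hand": 0.6}]}}

```text
clock: 16.43
position: [0.6407, 0.2236, 0.0616]
ee_rot: [1.447, -2.788, -0.0]
force: [-0.3, -0.1, -0.2]
width: 0.599
```

```bash
python3 -c "
from h import *
plan(.6403,.2233,.058,145)
p,_=arm.get_image('scene');cv2.imwrite('pics/s10.png',cv2.resize(p[130:250,230:380,::-1],None,fx=5,fy=5))
"
```

```text
clk 16.43 pos [0.6407 0.2236 0.0616] jaw 144.9 w 0.599 F [-0.3 -0.1 -0.2] j [-0.57  0.71  0.24  1.62 -0.22  0.84  2.29]
 turn [ 0.   -0.   -0.02]  shift before turn [0.05 0.02 0.36]  after turn [0.05 0.02 0.36]
```

View pics/s10.png

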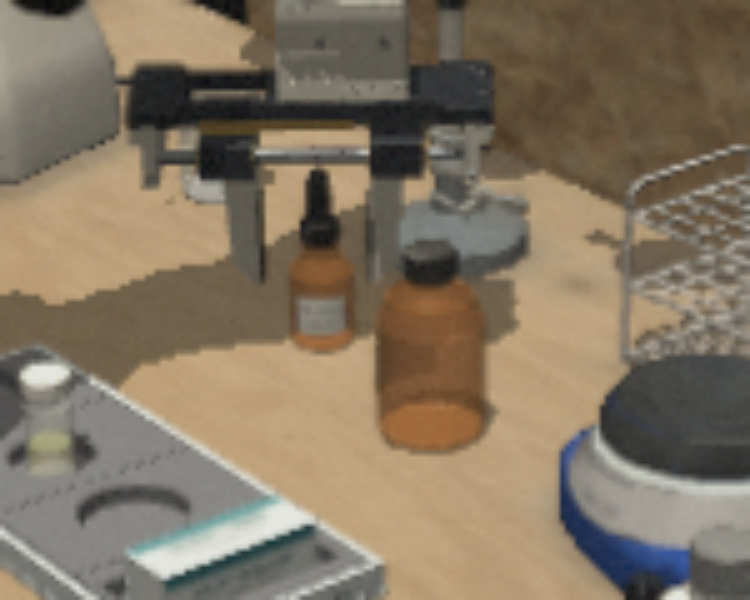

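The bulb tip (crop (317,172)) clears the gripper's underside, and the fingers straddle the body. I lower the last 4 mm and grip.

{"method": "step_arm", "body": {"plan": [{"wx": 0,"wy": 0,"wz": 0,"tx": 0.05,"ty": 0,"tz": 0.2,"hand": 0.6},{"wx": 0,"wy": 0,"wz": 0,"tx": 0,"ty": 0,"tz": 0.2,"hand": 0.6},{"wx": 0,"wy": 0,"wz": 0,"tx": 0,"ty": 0,"tz": 0,"hand": 0.5},{"wx": 0,"wy": 0,"wz": 0,"tx": 0,"ty": 0,"tz": 0,"hand": 0.45},{"wx": 0,"wy": 0,"wz": 0,"tx": 0,"ty": 0,"tz": 0,"hand": 0.4},{"wx": 0,"wy": 0,"wz": 0,"tx": 0,"ty": 0,"tz": 0,"hand": 0.35},{"wx": 0,"wy": 0,"wz": 0,"tx": 0,"ty": 0,"tz": 0,"hand": 0.3},{"wx": 0,"wy": 0,"wz": 0,"tx": 0,"ty": 0,"tz": 0,"hand": 0.2},{"wx": 0,"wy": 0,"wz": 0,"tx": 0,"ty": 0,"tz": 0,"hand": 0.1},{"wx": 0,"wy": 0,"wz": 0,"tx": 0,"ty": 0,"tz": 0,"hand": 0}], "force": 15}}

```text
clock: 17.32
position: [0.641, 0.2232, 0.0579]
ee_rot: [-1.447, 2.788, -0.0]
force: [0.4, -1.0, 1.8]
width: 0.377
```

{"method": "step_arm", "body": {"plan": [{"wx": 0,"wy": 0,"wz": 0,"tx": 0,"ty": 0,"tz": 0,"hand": 0},{"wx": 0,"wy": 0,"wz": 0,"tx": 0,"ty": 0,"tz": 0,"hand": 0},{"wx": 0,"wy": 0,"wz": 0,"tx": 0,"ty": 0,"tz": -0.2,"hand": 0},{"wx": 0,"wy": 0,"wz": 0,"tx": 0,"ty": 0,"tz": -0.3,"hand": 0},{"wx": 0,"wy": 0,"wz": 0,"tx": 0,"ty": 0,"tz": -0.5,"hand": 0},{"wx": 0,"wy": 0,"wz": 0,"tx": 0,"ty": 0,"tz": -0.5,"hand": 0},{"wx": 0,"wy": 0,"wz": 0,"tx": 0,"ty": 0,"tz": -0.5,"hand": 0},{"wx": 0,"wy": 0,"wz": 0,"tx": 0,"ty": 0,"tz": 0,"hand": 0},{"wx": 0,"wy": 0,"wz": 0,"tx": 0,"ty": 0,"tz": 0,"hand": 0},{"wx": 0,"wy": 0,"wz": 0,"tx": 0,"ty": 0,"tz": 0,"hand": 0}]}}

```text
clock: 18.15
position: [0.6406, 0.2232, 0.0777]
ee_rot: [-1.447, 2.789, 0.0]
force: [-0.2, -0.3, -1.2]
width: 0.379
```

```bash
python3 -c "
from h import *
plan(.4461,.0906,.18,145)
p,_=arm.get_image('scene');cv2.imwrite('pics/s11.png',cv2.resize(p[130:250,230:380,::-1],None,fx=5,fy=5))
"
```

```text
clk 18.15 pos [0.6406 0.2232 0.0777] jaw 144.9 w 0.379 F [-0.2 -0.3 -1.2] j [-0.57  0.69  0.25  1.61 -0.21  0.86  2.29]
 turn [ 0.    0.   -0.02]  shift before turn [ 22.04   8.27 -10.23]  after turn [ 22.02   8.33 -10.23]
```

View pics/s11.png

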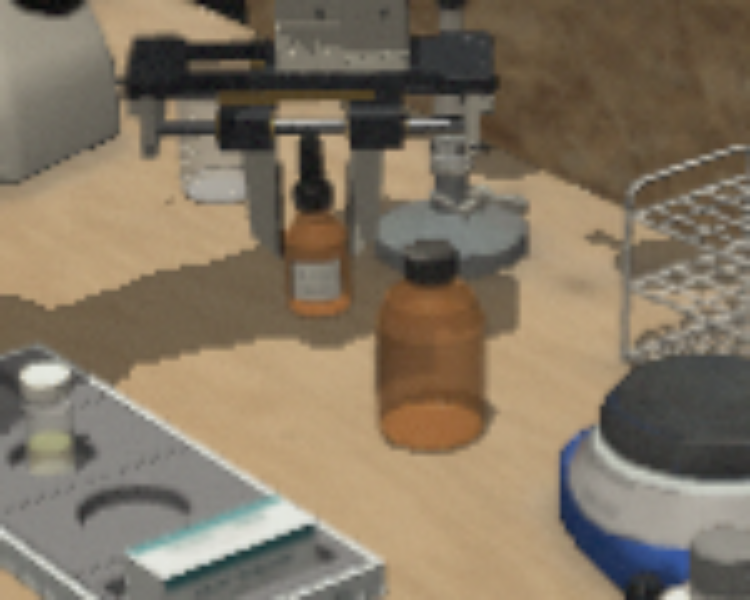

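The dropper bottle is held about 20 mm up, nearly vertical (bulb (312,140), foot (320,310)). I raise it and carry it to the wide pocket.

{"method": "step_arm", "body": {"plan": [{"wx": 0,"wy": 0,"wz": 0,"tx": 0,"ty": 0,"tz": -1,"hand": 0},{"wx": 0,"wy": 0,"wz": 0,"tx": 0,"ty": 0,"tz": -2,"hand": 0},{"wx": 0,"wy": 0,"wz": 0,"tx": 0,"ty": 0,"tz": -2.5,"hand": 0},{"wx": 0,"wy": 0,"wz": 0,"tx": 0,"ty": 0,"tz": -2.5,"hand": 0},{"wx": 0,"wy": 0,"wz": 0,"tx": 0.5,"ty": 0.2,"tz": -1.5,"hand": 0},{"wx": 0,"wy": 0,"wz": 0,"tx": 1.5,"ty": 0.6,"tz": -0.7,"hand": 0},{"wx": 0,"wy": 0,"wz": 0,"tx": 2.5,"ty": 0.9,"tz": 0,"hand": 0},{"wx": 0,"wy": 0,"wz": 0,"tx": 2.5,"ty": 0.9,"tz": 0,"hand": 0},{"wx": 0,"wy": 0,"wz": 0,"tx": 2.5,"ty": 0.9,"tz": 0,"hand": 0},{"wx": 0,"wy": 0,"wz": 0,"tx": 2.5,"ty": 0.9,"tz": 0,"hand": 0}]}}

```text
clock: 19.03
position: [0.5342, 0.1494, 0.18]
ee_rot: [-1.447, 2.788, 0.0]
force: [0.3, 0.3, 1.4]
width: 0.373
```

{"method": "step_arm", "body": {"plan": [{"wx": 0,"wy": 0,"wz": 0,"tx": 2.5,"ty": 0.9,"tz": 0,"hand": 0},{"wx": 0,"wy": 0,"wz": 0,"tx": 2.5,"ty": 0.9,"tz": 0,"hand": 0},{"wx": 0,"wy": 0,"wz": 0,"tx": 2.4,"ty": 0.9,"tz": 0,"hand": 0},{"wx": 0,"wy": 0,"wz": 0,"tx": 1.6,"ty": 0.7,"tz": 0,"hand": 0},{"wx": 0,"wy": 0,"wz": 0,"tx": 0.9,"ty": 0.4,"tz": 1,"hand": 0},{"wx": 0,"wy": 0,"wz": 0,"tx": 0,"ty": 0,"tz": 2,"hand": 0},{"wx": 0,"wy": 0,"wz": 0,"tx": 0,"ty": 0,"tz": 2,"hand": 0},{"wx": 0,"wy": 0,"wz": 0,"tx": 0,"ty": 0,"tz": 1.5,"hand": 0},{"wx": 0,"wy": 0,"wz": 0,"tx": 0,"ty": 0,"tz": 0.5,"hand": 0},{"wx": 0,"wy": 0,"wz": 0,"tx": 0,"ty": 0,"tz": 0,"hand": 0}]}}

```text
clock: 19.87
position: [0.4467, 0.0909, 0.109]
ee_rot: [1.446, -2.787, -0.0]
force: [1.1, -0.3, -0.5]
width: 0.379
```

```bash
python3 -c "
from h import *
plan(.4461,.0906,.0665,145)
p,_=arm.get_image('scene');cv2.imwrite('pics/s12.png',cv2.resize(p[150:300,170:340,::-1],None,fx=4,fy=4))
"
```

```text
clk 19.87 pos [0.4467 0.0909 0.109 ] jaw 144.8 w 0.379 F [ 1.1 -0.3 -0.5] j [-0.54  0.35  0.27  2.15 -0.15  0.66  2.37]
 turn [ 0.01 -0.02 -0.03]  shift before turn [0.06 0.02 4.25]  after turn [0.06 0.03 4.25]
```

View pics/s12.png

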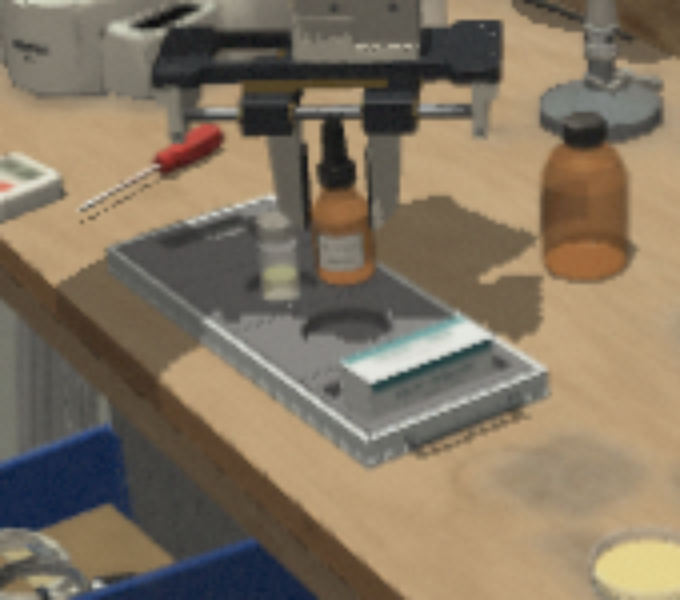

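The bottle hangs above the wide pocket (crop (345,280)). I lower it.

{"method": "step_arm", "body": {"plan": [{"wx": 0,"wy": 0,"wz": 0,"tx": 0.06,"ty": 0.02,"tz": 0.8,"hand": 0},{"wx": 0,"wy": 0,"wz": 0,"tx": 0,"ty": 0,"tz": 1,"hand": 0},{"wx": 0,"wy": 0,"wz": 0,"tx": 0,"ty": 0,"tz": 1,"hand": 0},{"wx": 0,"wy": 0,"wz": 0,"tx": 0,"ty": 0,"tz": 0.7,"hand": 0},{"wx": 0,"wy": 0,"wz": 0,"tx": 0,"ty": 0,"tz": 0.4,"hand": 0},{"wx": 0,"wy": 0,"wz": 0,"tx": 0,"ty": 0,"tz": 0.25,"hand": 0},{"wx": 0,"wy": 0,"wz": 0,"tx": 0,"ty": 0,"tz": 0.1,"hand": 0},{"wx": 0,"wy": 0,"wz": 0,"tx": 0,"ty": 0,"tz": 0,"hand": 0},{"wx": 0,"wy": 0,"wz": 0,"tx": 0,"ty": 0,"tz": 0,"hand": 0},{"wx": 0,"wy": 0,"wz": 0,"tx": 0,"ty": 0,"tz": 0,"hand": 0}]}}

```text
clock: 20.75
position: [0.4473, 0.0911, 0.0676]
ee_rot: [-1.447, 2.788, -0.0]
force: [0.0, 0.7, -1.0]
width: 0.375
```

```bash
python3 -c "
from h import *
plan(.4461,.0906,.0655,145)
p,_=arm.get_image('scene');cv2.imwrite('pics/s13.png',cv2.resize(p[150:300,170:340,::-1],None,fx=4,fy=4))
"
```

```text
clk 20.75 pos [0.4473 0.0911 0.0676] jaw 144.8 w 0.375 F [ 0.   0.7 -1. ] j [-0.51  0.43  0.24  2.18 -0.19  0.55  2.41]
 turn [-0.    0.01 -0.03]  shift before turn [0.11 0.07 0.21]  after turn [0.11 0.07 0.21]
```

View pics/s13.png

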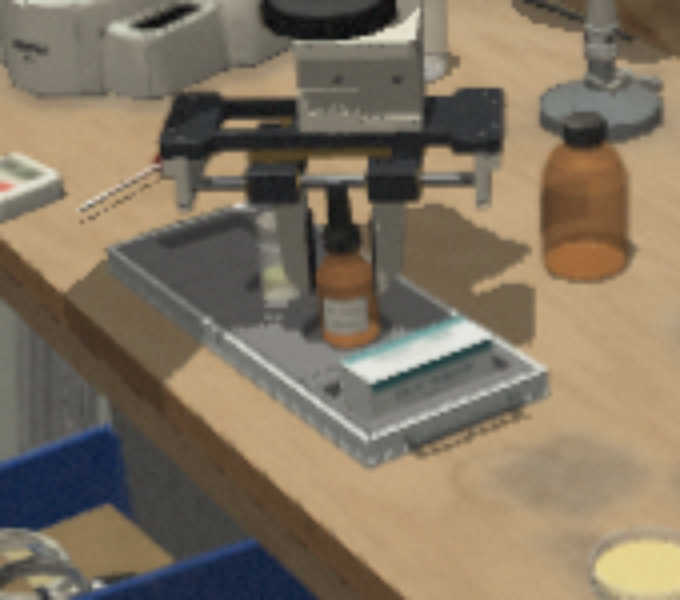

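The dropper bottle is inside the wide pocket, about 2 mm above the floor. I lower it, open and rise.

{"method": "step_arm", "body": {"plan": [{"wx": 0,"wy": 0,"wz": 0,"tx": 0.1,"ty": 0.05,"tz": 0.15,"hand": 0},{"wx": 0,"wy": 0,"wz": 0,"tx": 0,"ty": 0,"tz": 0.05,"hand": 0},{"wx": 0,"wy": 0,"wz": 0,"tx": 0,"ty": 0,"tz": 0,"hand": 0},{"wx": 0,"wy": 0,"wz": 0,"tx": 0,"ty": 0,"tz": 0,"hand": 0.4},{"wx": 0,"wy": 0,"wz": 0,"tx": 0,"ty": 0,"tz": 0,"hand": 0.45},{"wx": 0,"wy": 0,"wz": 0,"tx": 0,"ty": 0,"tz": 0,"hand": 0.55},{"wx": 0,"wy": 0,"wz": 0,"tx": 0,"ty": 0,"tz": 0,"hand": 0.6},{"wx": 0,"wy": 0,"wz": 0,"tx": 0,"ty": 0,"tz": -0.5,"hand": 0.6},{"wx": 0,"wy": 0,"wz": 0,"tx": 0,"ty": 0,"tz": -1.5,"hand": 0.6},{"wx": 0,"wy": 0,"wz": 0,"tx": 0,"ty": 0,"tz": -3,"hand": 0.6}]}}

```text
clock: 21.63
position: [0.4443, 0.0899, 0.114]
ee_rot: [1.445, -2.784, -0.001]
force: [0.1, 0.1, -0.3]
width: 0.6
```

{"method": "step_arm", "body": {"plan": [{"wx": 0,"wy": 0,"wz": 0,"tx": 0,"ty": 0,"tz": -3,"hand": 0.6},{"wx": 0,"wy": 0,"wz": 0,"tx": 0,"ty": 0,"tz": -3,"hand": 0.6},{"wx": 0,"wy": 0,"wz": 0,"tx": 0,"ty": 0,"tz": -3,"hand": 0.6},{"wx": 0,"wy": 0,"wz": 0,"tx": 0,"ty": 0,"tz": -3,"hand": 0.6},{"wx": 0,"wy": 0,"wz": -0.9,"tx": 0,"ty": 0,"tz": -1.5,"hand": 0.75},{"wx": 0,"wy": 0,"wz": -0.9,"tx": 0,"ty": 0,"tz": 0,"hand": 0.75},{"wx": 0,"wy": 0,"wz": -0.9,"tx": 0,"ty": 0,"tz": 0,"hand": 0.75},{"wx": 0,"wy": 0,"wz": -0.9,"tx": 0,"ty": 0,"tz": 0,"hand": 0.75},{"wx": 0,"wy": 0,"wz": -0.6,"tx": 0,"ty": 0,"tz": 0,"hand": 0.75},{"wx": 0,"wy": 0,"wz": 0,"tx": 0,"ty": 0,"tz": 0,"hand": 0.75}]}}

```text
clock: 22.47
position: [0.4459, 0.0903, 0.2506]
ee_rot: [-2.024, 2.403, -0.0]
force: [0.2, -1.2, 0.1]
width: 0.752
```

```bash
python3 -c "
from h import *
np.set_printoptions(precision=4,suppress=True)
p,_=arm.get_image('scene');cv2.imwrite('pics/s14.png',cv2.resize(p[150:300,170:340,::-1],None,fx=4,fy=4))
p,D=arm.get_image('top');cv2.imwrite('pics/t14.png',cv2.resize(p[190:310,310:480,::-1],None,fx=4,fy=4));W=world('top',D)
for z0,z1 in((.05,.075),(.09,.11)):
  m=(D>0)&(abs(W[...,0]-.549)<.04)&(abs(W[...,1]+.205)<.04)&(W[...,2]>z0)&(W[...,2]<z1)
  print(cv2.minAreaRect((W[m][:,:2]*1000).astype(np.float32)))
plan(.5495,-.2053,.2,170)
"
```

```text
((549.8611450195312, -205.58090209960938), (46.21620178222656, 46.249725341796875), 78.4605712890625)
((549.53564453125, -205.35263061523438), (29.600475311279297, 28.55408477783203), 72.79024505615234)
clk 22.57 pos [0.446  0.0903 0.2504] jaw 169.9 w 0.746 F [0.1 0.1 0.7] j [-0.55  0.15  0.26  1.98 -0.05  1.02  2.7 ]
 turn [-0.    0.   -0.02]  shift before turn [ 27.28 -15.38   5.04]  after turn [ 27.31 -15.33   5.04]
```

View pics/s14.png

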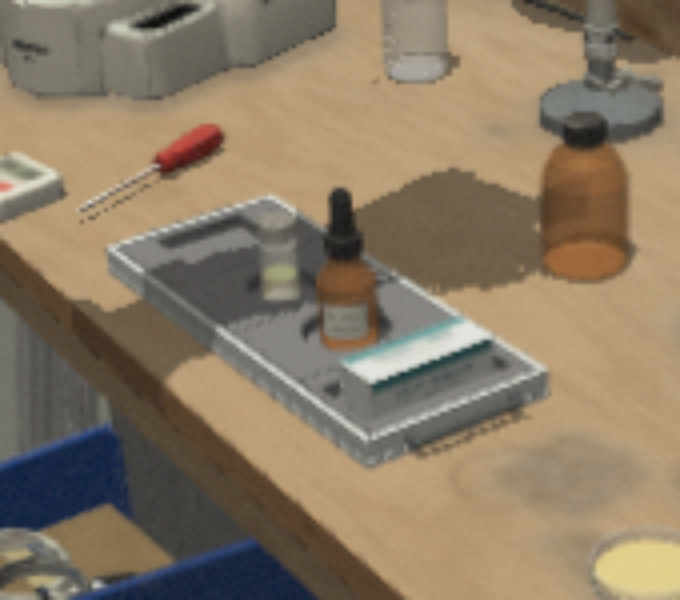

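View pics/t14.png

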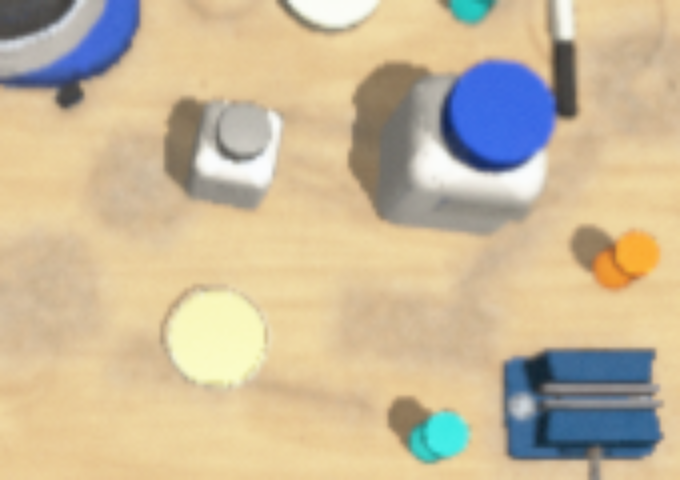

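All three packed items stand properly (vial (278,265), dropper (345,300), box (420,350)), and the square bottle is untouched. Joint 7 is at 2.70, near its limit, so I turn half a revolution the other way.

{"method": "step_arm", "body": {"plan": [{"wx": 0,"wy": 0,"wz": 1,"tx": 0,"ty": 0,"tz": 0,"hand": 0.75},{"wx": 0,"wy": 0,"wz": 1,"tx": 0,"ty": 0,"tz": 0,"hand": 0.75},{"wx": 0,"wy": 0,"wz": 1,"tx": 0,"ty": 0,"tz": 0,"hand": 0.75},{"wx": 0,"wy": 0,"wz": 1,"tx": 0,"ty": 0,"tz": 0,"hand": 0.75},{"wx": 0,"wy": 0,"wz": 1,"tx": 0,"ty": 0,"tz": 0,"hand": 0.75},{"wx": 0,"wy": 0,"wz": 1,"tx": 0,"ty": 0,"tz": 0,"hand": 0.75},{"wx": 0,"wy": 0,"wz": 1,"tx": 0,"ty": 0,"tz": 0,"hand": 0.75},{"wx": 0,"wy": 0,"wz": 1,"tx": 0,"ty": 0,"tz": 0,"hand": 0.75},{"wx": 0,"wy": 0,"wz": 1,"tx": 0,"ty": 0,"tz": 0,"hand": 0.75},{"wx": 0,"wy": 0,"wz": 1,"tx": 0,"ty": 0,"tz": 0,"hand": 0.75}]}}

```text
clock: 23.4
position: [0.446, 0.0904, 0.2503]
ee_rot: [0.535, -3.096, -0.0]
force: [1.0, -0.3, -1.0]
width: 0.749
```

{"method": "step_arm", "body": {"plan": [{"wx": 0,"wy": 0,"wz": 1,"tx": 0,"ty": 0,"tz": 0,"hand": 0.75},{"wx": 0,"wy": 0,"wz": 1,"tx": 0,"ty": 0,"tz": 0,"hand": 0.75},{"wx": 0,"wy": 0,"wz": 1,"tx": 0,"ty": 0,"tz": 0,"hand": 0.75},{"wx": 0,"wy": 0,"wz": 1,"tx": 0,"ty": 0,"tz": 0,"hand": 0.75},{"wx": 0,"wy": 0,"wz": 1,"tx": 0,"ty": 0,"tz": 0,"hand": 0.75},{"wx": 0,"wy": 0,"wz": 1,"tx": 0,"ty": 0,"tz": 0,"hand": 0.75},{"wx": 0,"wy": 0,"wz": 1,"tx": 0,"ty": 0,"tz": 0,"hand": 0.75},{"wx": 0,"wy": 0,"wz": 1,"tx": 0,"ty": 0,"tz": 0,"hand": 0.75},{"wx": 0,"wy": 0,"wz": 1,"tx": 0,"ty": 0,"tz": 0,"hand": 0.75},{"wx": 0,"wy": 0,"wz": 1,"tx": 0,"ty": 0,"tz": 0,"hand": 0.75}]}}

```text
clock: 24.23
position: [0.446, 0.0904, 0.2503]
ee_rot: [-1.085, -2.948, 0.0]
force: [0.3, 0.6, -0.6]
width: 0.75
```

{"method": "step_arm", "body": {"plan": [{"wx": 0,"wy": 0,"wz": 1,"tx": 0,"ty": 0,"tz": 0,"hand": 0.75},{"wx": 0,"wy": 0,"wz": 1,"tx": 0,"ty": 0,"tz": 0,"hand": 0.75},{"wx": 0,"wy": 0,"wz": 1,"tx": 0,"ty": 0,"tz": 0,"hand": 0.75},{"wx": 0,"wy": 0,"wz": 1,"tx": 0,"ty": 0,"tz": 0,"hand": 0.75},{"wx": 0,"wy": 0,"wz": 1,"tx": 0,"ty": 0,"tz": 0,"hand": 0.75},{"wx": 0,"wy": 0,"wz": 1,"tx": 0,"ty": 0,"tz": 0,"hand": 0.75},{"wx": 0,"wy": 0,"wz": 1,"tx": 0,"ty": 0,"tz": 0,"hand": 0.75},{"wx": 0,"wy": 0,"wz": 1,"tx": 0,"ty": 0,"tz": 0,"hand": 0.75},{"wx": 0,"wy": 0,"wz": 1,"tx": 0,"ty": 0,"tz": 0,"hand": 0.75},{"wx": 0,"wy": 0,"wz": 1,"tx": 0,"ty": 0,"tz": 0,"hand": 0.75}]}}

```text
clock: 25.07
position: [0.446, 0.0904, 0.2503]
ee_rot: [-2.413, -2.011, 0.0]
force: [0.2, 0.6, 0.3]
width: 0.75
```

```bash
python3 -c "
from h import *
plan(.5498,-.2055,.2,-10.5)
"
```

```text
clk 25.07 pos [0.446  0.0904 0.2503] jaw -10.4 w 0.750 F [0.2 0.6 0.3] j [-0.89  0.16  0.66  2.   -0.12  1.02 -0.35]
 turn [-0.   -0.    0.02]  shift before turn [-27.24  15.55   5.03]  after turn [-27.21  15.6    5.03]
```

{"method": "step_arm", "body": {"plan": [{"wx": 0,"wy": 0,"wz": 0,"tx": -1.5,"ty": 0.86,"tz": 0,"hand": 0.75},{"wx": 0,"wy": 0,"wz": 0,"tx": -3.2,"ty": 1.84,"tz": 0,"hand": 0.75},{"wx": 0,"wy": 0,"wz": 0,"tx": -3.4,"ty": 1.95,"tz": 0,"hand": 0.75},{"wx": 0,"wy": 0,"wz": 0,"tx": -3.4,"ty": 1.95,"tz": 0,"hand": 0.75},{"wx": 0,"wy": 0,"wz": 0,"tx": -3.4,"ty": 1.95,"tz": 0,"hand": 0.75},{"wx": 0,"wy": 0,"wz": 0,"tx": -3.4,"ty": 1.95,"tz": 0,"hand": 0.75},{"wx": 0,"wy": 0,"wz": 0,"tx": -3.4,"ty": 1.95,"tz": 0,"hand": 0.75},{"wx": 0,"wy": 0,"wz": 0,"tx": -2.8,"ty": 1.6,"tz": 0,"hand": 0.75},{"wx": 0,"wy": 0,"wz": 0,"tx": -1.7,"ty": 1,"tz": 0,"hand": 0.75},{"wx": 0,"wy": 0,"wz": 0,"tx": -1,"ty": 0.55,"tz": 0,"hand": 0.75}]}}

```text
clock: 25.9
position: [0.5528, -0.2076, 0.2503]
ee_rot: [2.41, 2.013, -0.002]
force: [-0.6, -0.3, 0.6]
width: 0.753
```

{"method": "step_arm", "body": {"plan": [{"wx": 0,"wy": 0,"wz": 0,"tx": 0,"ty": 0,"tz": 2,"hand": 0.75},{"wx": 0,"wy": 0,"wz": 0,"tx": 0,"ty": 0,"tz": 3,"hand": 0.75},{"wx": 0,"wy": 0,"wz": 0,"tx": 0,"ty": 0,"tz": 2,"hand": 0.75},{"wx": 0,"wy": 0,"wz": 0,"tx": 0,"ty": 0,"tz": 0.8,"hand": 0.75},{"wx": 0,"wy": 0,"wz": 0,"tx": 0,"ty": 0,"tz": 0,"hand": 0.75},{"wx": 0,"wy": 0,"wz": 0,"tx": 0,"ty": 0,"tz": 0,"hand": 0.75},{"wx": 0,"wy": 0,"wz": 0,"tx": 0,"ty": 0,"tz": 0,"hand": 0.75},{"wx": 0,"wy": 0,"wz": 0,"tx": 0,"ty": 0,"tz": 0,"hand": 0.75},{"wx": 0,"wy": 0,"wz": 0,"tx": 0,"ty": 0,"tz": 0,"hand": 0.75},{"wx": 0,"wy": 0,"wz": 0,"tx": 0,"ty": 0,"tz": 0,"hand": 0.75}]}}

```text
clock: 26.73
position: [0.5531, -0.2045, 0.173]
ee_rot: [2.405, 2.02, 0.001]
force: [-0.4, -0.5, 0.9]
width: 0.747
```

```bash
python3 -c "
from h import *
plan(.5498,-.2055,.061,-10.5)
p,_=arm.get_image('scene');cv2.imwrite('pics/s15.png',cv2.resize(p[150:350,280:500,::-1],None,fx=3,fy=3))
"
```

```text
clk 26.73 pos [ 0.5531 -0.2045  0.173 ] jaw -9.9 w 0.747 F [-0.4 -0.5  0.9] j [-0.21  0.52  0.69  1.8  -0.39  0.97  0.47]
 turn [ 0.01 -0.    0.09]  shift before turn [-0.16 -0.32 11.2 ]  after turn [-0.16 -0.31 11.2 ]
```

View pics/s15.png

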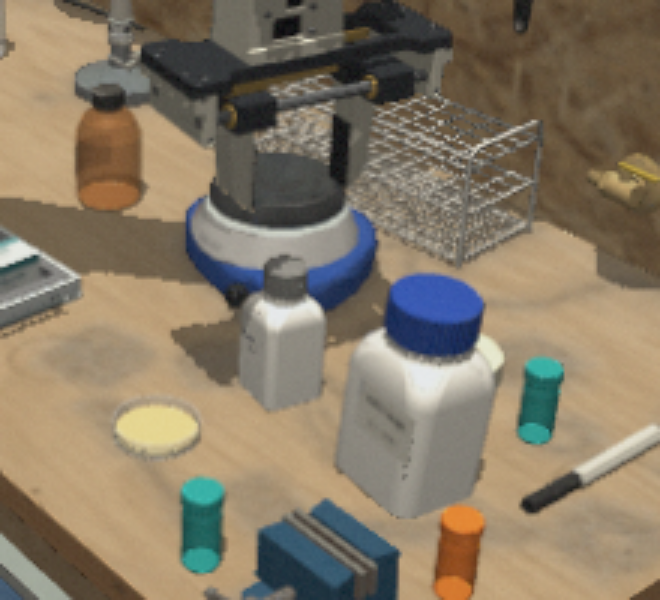

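The jaws are above the square bottle (crop (283,340)), oriented away from the big white bottle. I descend.

{"method": "step_arm", "body": {"plan": [{"wx": 0,"wy": 0,"wz": 0.09,"tx": -0.16,"ty": -0.31,"tz": 0.5,"hand": 0.75},{"wx": 0,"wy": 0,"wz": 0,"tx": 0,"ty": 0,"tz": 1.5,"hand": 0.75},{"wx": 0,"wy": 0,"wz": 0,"tx": 0,"ty": 0,"tz": 2,"hand": 0.75},{"wx": 0,"wy": 0,"wz": 0,"tx": 0,"ty": 0,"tz": 2,"hand": 0.75},{"wx": 0,"wy": 0,"wz": 0,"tx": 0,"ty": 0,"tz": 1.8,"hand": 0.75},{"wx": 0,"wy": 0,"wz": 0,"tx": 0,"ty": 0,"tz": 1.5,"hand": 0.75},{"wx": 0,"wy": 0,"wz": 0,"tx": 0,"ty": 0,"tz": 1,"hand": 0.75},{"wx": 0,"wy": 0,"wz": 0,"tx": 0,"ty": 0,"tz": 0.6,"hand": 0.75},{"wx": 0,"wy": 0,"wz": 0,"tx": 0,"ty": 0,"tz": 0.3,"hand": 0.75},{"wx": 0,"wy": 0,"wz": 0,"tx": 0,"ty": 0,"tz": 0,"hand": 0.75}]}}

```text
clock: 27.62
position: [0.5493, -0.2055, 0.06]
ee_rot: [-2.415, -2.009, 0.0]
force: [-1.4, 0.2, -0.5]
width: 0.746
```

```bash
python3 -c "
from h import *
plan(.5498,-.2055,.061,-10.5)
p,_=arm.get_image('scene');cv2.imwrite('pics/s16.png',cv2.resize(p[150:350,280:500,::-1],None,fx=3,fy=3))
"
```

```text
clk 27.62 pos [ 0.5493 -0.2055  0.06  ] jaw -10.5 w 0.746 F [-1.4  0.2 -0.5] j [-0.13  0.65  0.59  1.89 -0.51  0.75  0.56]
 turn [-0.  0. -0.]  shift before turn [ 0.01  0.05 -0.1 ]  after turn [ 0.01  0.05 -0.1 ]
```

View pics/s16.png

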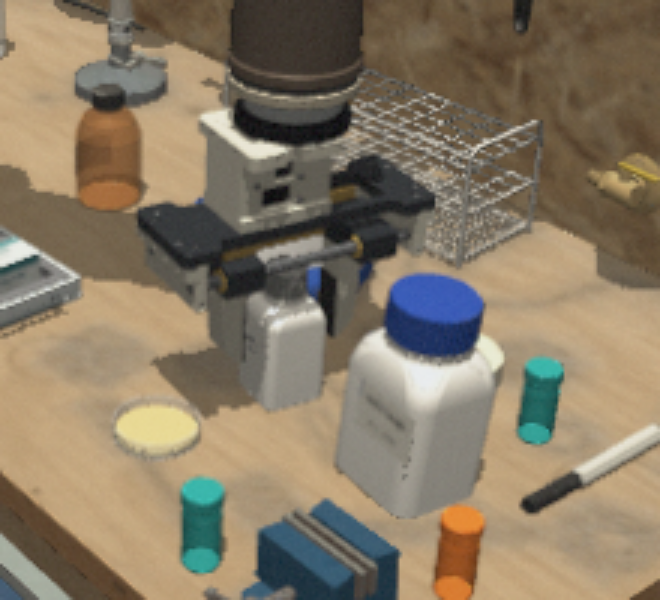

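The fingers straddle the square bottle (crop (283,345)). I close and lift.

{"method": "step_arm", "body": {"plan": [{"wx": 0,"wy": 0,"wz": 0,"tx": 0,"ty": 0.05,"tz": -0.1,"hand": 0.65},{"wx": 0,"wy": 0,"wz": 0,"tx": 0,"ty": 0,"tz": 0,"hand": 0.58},{"wx": 0,"wy": 0,"wz": 0,"tx": 0,"ty": 0,"tz": 0,"hand": 0.54},{"wx": 0,"wy": 0,"wz": 0,"tx": 0,"ty": 0,"tz": 0,"hand": 0.5},{"wx": 0,"wy": 0,"wz": 0,"tx": 0,"ty": 0,"tz": 0,"hand": 0.4},{"wx": 0,"wy": 0,"wz": 0,"tx": 0,"ty": 0,"tz": 0,"hand": 0.3},{"wx": 0,"wy": 0,"wz": 0,"tx": 0,"ty": 0,"tz": 0,"hand": 0.2},{"wx": 0,"wy": 0,"wz": 0,"tx": 0,"ty": 0,"tz": 0,"hand": 0.1},{"wx": 0,"wy": 0,"wz": 0,"tx": 0,"ty": 0,"tz": 0,"hand": 0},{"wx": 0,"wy": 0,"wz": 0,"tx": 0,"ty": 0,"tz": 0,"hand": 0}], "force": 20}}

```text
clock: 28.5
position: [0.5501, -0.2055, 0.0615]
ee_rot: [2.415, 2.009, 0.001]
force: [-1.4, 1.4, 5.4]
width: 0.497
```

{"method": "step_arm", "body": {"plan": [{"wx": 0,"wy": 0,"wz": 0,"tx": 0,"ty": 0,"tz": -0.3,"hand": 0},{"wx": 0,"wy": 0,"wz": 0,"tx": 0,"ty": 0,"tz": -1,"hand": 0},{"wx": 0,"wy": 0,"wz": 0,"tx": 0,"ty": 0,"tz": -1.5,"hand": 0},{"wx": 0,"wy": 0,"wz": 0,"tx": 0,"ty": 0,"tz": -2,"hand": 0},{"wx": 0,"wy": 0,"wz": 0,"tx": 0,"ty": 0,"tz": -3,"hand": 0},{"wx": 0,"wy": 0,"wz": 0,"tx": 0,"ty": 0,"tz": -3,"hand": 0},{"wx": 0,"wy": 0,"wz": 0,"tx": 0,"ty": 0,"tz": -3,"hand": 0},{"wx": 0,"wy": 0,"wz": 0,"tx": 0,"ty": 0,"tz": -2,"hand": 0},{"wx": 0,"wy": 0,"wz": 0,"tx": 0,"ty": 0,"tz": 0,"hand": 0},{"wx": 0,"wy": 0,"wz": 0,"tx": 0,"ty": 0,"tz": 0,"hand": 0}]}}

```text
clock: 29.33
position: [0.5503, -0.2057, 0.2206]
ee_rot: [2.414, 2.008, 0.003]
force: [-0.7, -0.6, -1.8]
width: 0.498
```

```bash
python3 -c "
from h import *
plan(.4405,.2365,.2,2.2)
p,_=arm.get_image('scene');cv2.imwrite('pics/s17.png',cv2.resize(p[130:330,280:500,::-1],None,fx=3,fy=3))
"
```

```text
clk 29.33 pos [ 0.5503 -0.2057  0.2206] jaw -10.5 w 0.498 F [-0.7 -0.6 -1.8] j [-0.24  0.46  0.73  1.75 -0.35  1.06  0.43]
 turn [ 0.02  0.   -2.11]  shift before turn [ 41.49 -18.85   2.02]  after turn [44.61 -9.27  2.06]
```

View pics/s17.png

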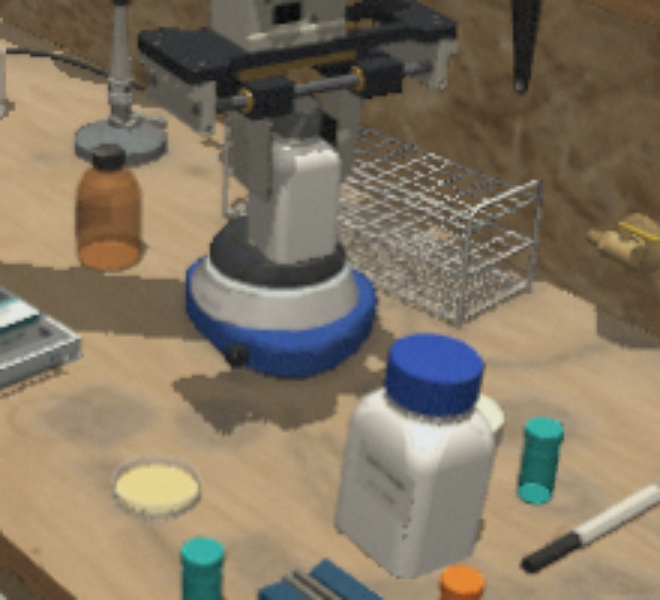

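The square bottle is held (width 0.498, about 46 mm) and lifted. I turn it and carry it high to the square pocket.

{"method": "step_arm", "body": {"plan": [{"wx": 0,"wy": 0,"wz": -0.7,"tx": 0,"ty": 0,"tz": 0,"hand": 0},{"wx": 0,"wy": 0,"wz": -0.7,"tx": 0,"ty": 0,"tz": 0,"hand": 0},{"wx": 0,"wy": 0,"wz": -0.71,"tx": 0,"ty": 0,"tz": 0,"hand": 0},{"wx": 0,"wy": 0,"wz": 0,"tx": 1.6,"ty": -0.33,"tz": 0,"hand": 0},{"wx": 0,"wy": 0,"wz": 0,"tx": 3,"ty": -0.62,"tz": 0,"hand": 0},{"wx": 0,"wy": 0,"wz": 0,"tx": 3.6,"ty": -0.75,"tz": 0,"hand": 0},{"wx": 0,"wy": 0,"wz": 0,"tx": 3.6,"ty": -0.75,"tz": 0,"hand": 0},{"wx": 0,"wy": 0,"wz": 0,"tx": 3.6,"ty": -0.75,"tz": 0,"hand": 0},{"wx": 0,"wy": 0,"wz": 0,"tx": 3.6,"ty": -0.75,"tz": 0,"hand": 0},{"wx": 0,"wy": 0,"wz": 0,"tx": 3.6,"ty": -0.75,"tz": 0,"hand": 0}]}}

```text
clock: 30.22
position: [0.4926, 0.02, 0.218]
ee_rot: [-2.178, -2.262, 0.003]
force: [1.0, 0.6, -0.0]
width: 0.498
```

{"method": "step_arm", "body": {"plan": [{"wx": 0,"wy": 0,"wz": 0,"tx": 3.6,"ty": -0.75,"tz": 0,"hand": 0},{"wx": 0,"wy": 0,"wz": 0,"tx": 3.6,"ty": -0.75,"tz": 0,"hand": 0},{"wx": 0,"wy": 0,"wz": 0,"tx": 3.6,"ty": -0.75,"tz": 0,"hand": 0},{"wx": 0,"wy": 0,"wz": 0,"tx": 3.6,"ty": -0.75,"tz": 0,"hand": 0},{"wx": 0,"wy": 0,"wz": 0,"tx": 3.2,"ty": -0.66,"tz": 0,"hand": 0},{"wx": 0,"wy": 0,"wz": 0,"tx": 2.5,"ty": -0.5,"tz": 0,"hand": 0},{"wx": 0,"wy": 0,"wz": 0,"tx": 1.5,"ty": -0.3,"tz": 0,"hand": 0},{"wx": 0,"wy": 0,"wz": 0,"tx": 0,"ty": 0,"tz": 0,"hand": 0},{"wx": 0,"wy": 0,"wz": 0,"tx": 0,"ty": 0,"tz": 0,"hand": 0},{"wx": 0,"wy": 0,"wz": 0,"tx": 0,"ty": 0,"tz": 0,"hand": 0}]}}

```text
clock: 31.05
position: [0.4414, 0.2314, 0.2185]
ee_rot: [2.18, 2.262, -0.003]
force: [-0.7, -0.6, -0.8]
width: 0.499
```

```bash
python3 -c "
from h import *
plan(.4405,.2365,.0695,2.2)
p,_=arm.get_image('scene');cv2.imwrite('pics/s18.png',cv2.resize(p[100:300,150:370,::-1],None,fx=3,fy=3))
"
```

```text
clk 31.05 pos [0.4414 0.2314 0.2185] jaw 2.1 w 0.499 F [-0.7 -0.6 -0.8] j [-1.05  0.28  0.58  1.95 -0.18  0.97 -0.35]
 turn [-0.01  0.02 -0.01]  shift before turn [ 0.54 -0.05 14.9 ]  after turn [ 0.51 -0.07 14.9 ]
```

View pics/s18.png

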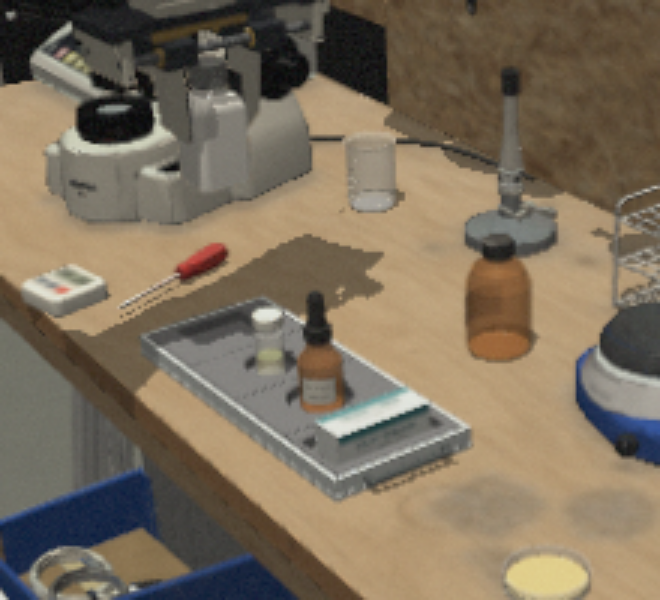

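The bottle is held above the square pocket and everything else is still upright. I lower it.

{"method": "step_arm", "body": {"plan": [{"wx": 0,"wy": 0,"wz": 0,"tx": 0.5,"ty": -0.05,"tz": 0.5,"hand": 0},{"wx": 0,"wy": 0,"wz": 0,"tx": 0,"ty": 0,"tz": 1.5,"hand": 0},{"wx": 0,"wy": 0,"wz": 0,"tx": 0,"ty": 0,"tz": 2,"hand": 0},{"wx": 0,"wy": 0,"wz": 0,"tx": 0,"ty": 0,"tz": 2,"hand": 0},{"wx": 0,"wy": 0,"wz": 0,"tx": 0,"ty": 0,"tz": 2,"hand": 0},{"wx": 0,"wy": 0,"wz": 0,"tx": 0,"ty": 0,"tz": 1.5,"hand": 0},{"wx": 0,"wy": 0,"wz": 0,"tx": 0,"ty": 0,"tz": 1,"hand": 0},{"wx": 0,"wy": 0,"wz": 0,"tx": 0,"ty": 0,"tz": 0.5,"hand": 0},{"wx": 0,"wy": 0,"wz": 0,"tx": 0,"ty": 0,"tz": 0,"hand": 0},{"wx": 0,"wy": 0,"wz": 0,"tx": 0,"ty": 0,"tz": 0,"hand": 0}]}}

```text
clock: 31.93
position: [0.4414, 0.2375, 0.1096]
ee_rot: [2.18, 2.262, 0.001]
force: [0.5, 0.6, -0.5]
width: 0.504
```

```bash
python3 -c "
from h import *
plan(.4405,.2365,.0695,2.2)
p,_=arm.get_image('scene');cv2.imwrite('pics/s19.png',cv2.resize(p[130:290,150:320,::-1],None,fx=3.5,fy=3.5))
"
```

```text
clk 31.93 pos [0.4414 0.2375 0.1096] jaw 2.1 w 0.504 F [ 0.5  0.6 -0.5] j [-0.98  0.44  0.5   2.06 -0.32  0.72 -0.24]
 turn [ 0.   -0.   -0.01]  shift before turn [-0.1  -0.09  4.01]  after turn [-0.1  -0.09  4.01]
```

View pics/s19.png

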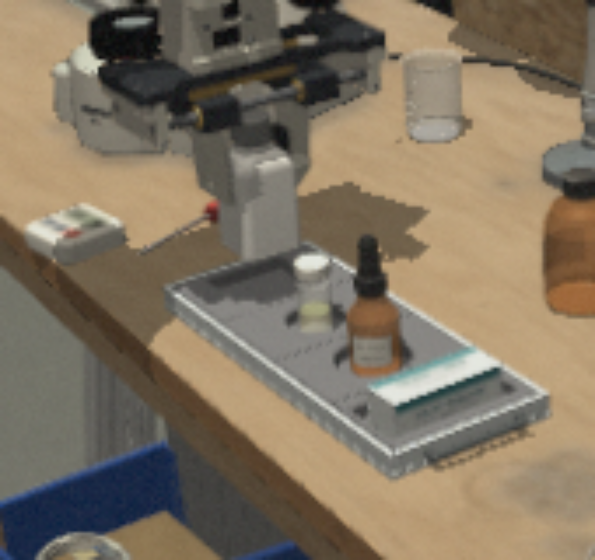

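{"method": "step_arm", "body": {"plan": [{"wx": 0,"wy": 0,"wz": 0,"tx": -0.1,"ty": -0.09,"tz": 0.8,"hand": 0},{"wx": 0,"wy": 0,"wz": 0,"tx": 0,"ty": 0,"tz": 1,"hand": 0},{"wx": 0,"wy": 0,"wz": 0,"tx": 0,"ty": 0,"tz": 0.9,"hand": 0},{"wx": 0,"wy": 0,"wz": 0,"tx": 0,"ty": 0,"tz": 0.6,"hand": 0},{"wx": 0,"wy": 0,"wz": 0,"tx": 0,"ty": 0,"tz": 0.4,"hand": 0},{"wx": 0,"wy": 0,"wz": 0,"tx": 0,"ty": 0,"tz": 0.2,"hand": 0},{"wx": 0,"wy": 0,"wz": 0,"tx": 0,"ty": 0,"tz": 0.1,"hand": 0},{"wx": 0,"wy": 0,"wz": 0,"tx": 0,"ty": 0,"tz": 0,"hand": 0},{"wx": 0,"wy": 0,"wz": 0,"tx": 0,"ty": 0,"tz": 0,"hand": 0},{"wx": 0,"wy": 0,"wz": 0,"tx": 0,"ty": 0,"tz": 0,"hand": 0}]}}

```text
clock: 32.82
position: [0.4403, 0.2368, 0.0694]
ee_rot: [2.179, 2.263, 0.001]
force: [-0.3, -0.9, -1.3]
width: 0.495
```

```bash
python3 -c "
from h import *
plan(.4405,.2365,.0685,2.2)
p,_=arm.get_image('scene');cv2.imwrite('pics/s20.png',cv2.resize(p[130:290,150:320,::-1],None,fx=3.5,fy=3.5))
"
```

```text
clk 32.82 pos [0.4403 0.2368 0.0694] jaw 2.2 w 0.495 F [-0.3 -0.9 -1.3] j [-0.94  0.5   0.46  2.09 -0.37  0.62 -0.19]
 turn [ 0.01 -0.   -0.  ]  shift before turn [-0.03  0.01  0.09]  after turn [-0.03  0.01  0.09]
```

View pics/s20.png

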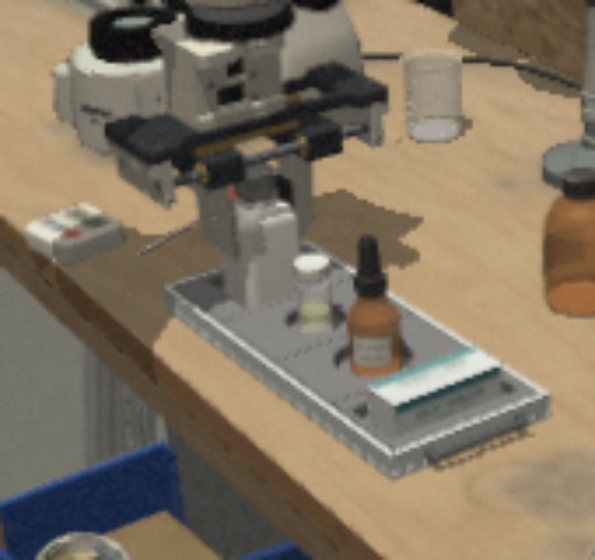

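The square bottle is inside its pocket (crop (265,270)). I release it and rise.

{"method": "step_arm", "body": {"plan": [{"wx": 0,"wy": 0,"wz": 0,"tx": 0,"ty": 0,"tz": 0.05,"hand": 0},{"wx": 0,"wy": 0,"wz": 0,"tx": 0,"ty": 0,"tz": 0,"hand": 0.53},{"wx": 0,"wy": 0,"wz": 0,"tx": 0,"ty": 0,"tz": 0,"hand": 0.58},{"wx": 0,"wy": 0,"wz": 0,"tx": 0,"ty": 0,"tz": 0,"hand": 0.65},{"wx": 0,"wy": 0,"wz": 0,"tx": 0,"ty": 0,"tz": 0,"hand": 0.7},{"wx": 0,"wy": 0,"wz": 0,"tx": 0,"ty": 0,"tz": -0.5,"hand": 0.7},{"wx": 0,"wy": 0,"wz": 0,"tx": 0,"ty": 0,"tz": -1.5,"hand": 0.7},{"wx": 0,"wy": 0,"wz": 0,"tx": 0,"ty": 0,"tz": -3,"hand": 0.7},{"wx": 0,"wy": 0,"wz": 0,"tx": 0,"ty": 0,"tz": -4,"hand": 0.7},{"wx": 0,"wy": 0,"wz": 0,"tx": 0,"ty": 0,"tz": -4,"hand": 0.7}]}}

```text
clock: 33.7
position: [0.4395, 0.2358, 0.2]
ee_rot: [2.179, 2.262, -0.003]
force: [1.4, 1.5, 0.5]
width: 0.697
```

{"method": "step_arm", "body": {"plan": [{"wx": 0,"wy": 0,"wz": 0,"tx": 0,"ty": 0,"tz": -4,"hand": 0.7},{"wx": 0,"wy": 0,"wz": 0,"tx": 1,"ty": 0,"tz": -2,"hand": 0.7},{"wx": 0,"wy": 0,"wz": 0,"tx": 2,"ty": -2,"tz": 0,"hand": 0.7},{"wx": 0,"wy": 0,"wz": 0,"tx": 3,"ty": -2,"tz": 0,"hand": 0.7},{"wx": 0,"wy": 0,"wz": 0,"tx": 3,"ty": -2,"tz": 0,"hand": 0.7},{"wx": 0,"wy": 0,"wz": 0,"tx": 3,"ty": -2,"tz": 0,"hand": 0.7},{"wx": 0,"wy": 0,"wz": 0,"tx": 3,"ty": -2,"tz": 0,"hand": 0.7},{"wx": 0,"wy": 0,"wz": 0,"tx": 1,"ty": -1,"tz": 0,"hand": 0.7},{"wx": 0,"wy": 0,"wz": 0,"tx": 0,"ty": 0,"tz": 0,"hand": 0.7},{"wx": 0,"wy": 0,"wz": 0,"tx": 0,"ty": 0,"tz": 0,"hand": 0.7}]}}

```text
clock: 34.53
position: [0.3236, 0.3925, 0.2589]
ee_rot: [2.177, 2.265, -0.0]
force: [0.1, -0.8, -0.4]
width: 0.702
```

```bash
python3 - <<'E'
from h import *
np.set_printoptions(precision=4,suppress=True)
plan(.44,.2365,.2,2.2)
p,_=arm.get_image('scene');cv2.imwrite('pics/s21.png',cv2.resize(p[150:350,170:470,::-1],None,fx=2.6,fy=2.6))
p,D=arm.get_image('top');cv2.imwrite('pics/t21.png',cv2.resize(p[160:310,140:460,::-1],None,fx=2.5,fy=2.5));W=world('top',D)
for n,x,y,r,z0,z1 in(('box',.4489,.0177,.06,.03,.045),('vial',.4433,.1636,.025,.056,.07),('bulb',.4461,.0906,.025,.09,.12),('collar',.4461,.0906,.025,.07,.084),('sqcap',.4405,.2365,.04,.095,.12),('sqbody',.4405,.2365,.04,.06,.082),('amber',.627,.102,.04,.09,.11),('big',.548,-.335,.06,.125,.15)):
  m=(D>0)&(np.hypot(W[...,0]-x,W[...,1]-y)<r)&(W[...,2]>z0)&(W[...,2]<z1); q=W[m]
  if len(q)>3: print(n,len(q),np.median(q[:,2]).round(4),[np.round(a,1) for a in cv2.minAreaRect((q[:,:2]*1000).astype(np.float32))])
  else: print(n,len(q))
E
```

```text
clk 34.53 pos [0.3236 0.3925 0.2589] jaw 2.3 w 0.702 F [ 0.1 -0.8 -0.4] j [-1.4   0.24  0.51  1.87 -0.14  1.06 -0.79]
 turn [0.   0.   0.01]  shift before turn [-16.05  11.01   5.89]  after turn [-16.04  11.03   5.89]
box 536 0.0361 [array([448.5,  39.5]), array([85. , 75.5]), np.float64(2.9)]
vial 107 0.0618 [array([442.8, 164.4]), array([24.3, 24. ]), np.float64(3.8)]
bulb 33 0.1038 [array([448. ,  92.9]), array([10.4, 12.1]), np.float64(9.3)]
collar 43 0.0782 [array([448.4,  92.2]), array([17.8, 21.3]), np.float64(62.7)]
sqcap 174 0.1064 [array([439.8, 234.8]), array([30. , 29.7]), np.float64(42.4)]
sqbody 248 0.0766 [array([439.5, 234.6]), array([47.4, 46.5]), np.float64(89.7)]
amber 132 0.1003 [array([628. , 102.1]), array([25.6, 27.4]), np.float64(44.8)]
big 595 0.1364 [array([ 551.1, -337.1]), array([57.9, 55.7]), np.float64(5.2)]
```

View pics/s21.png

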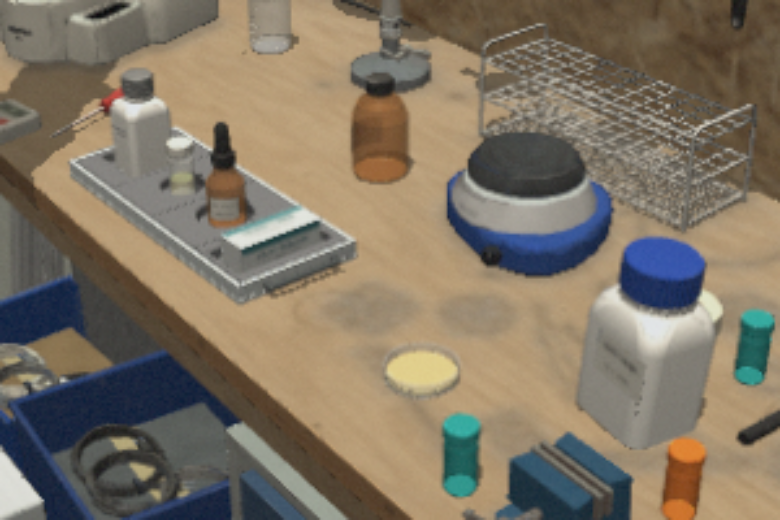

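View pics/t21.png

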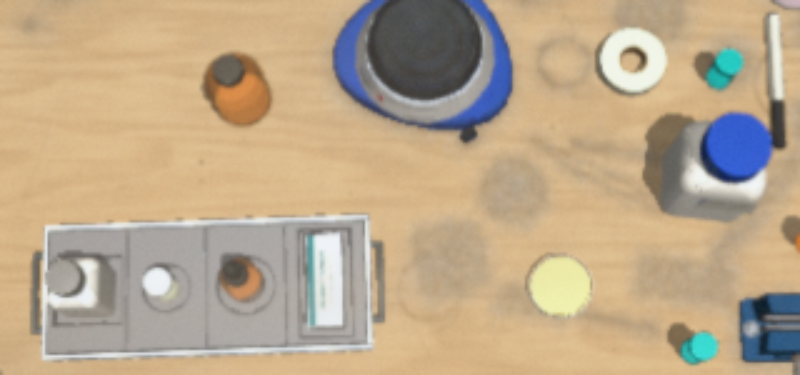

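```bash
python3 - <<'E'
from h import *
p,D=arm.get_image('top');W=world('top',D)
m=(D>0)&(abs(W[...,0]-.449)<.06)&(abs(W[...,1]-.0177)<.028)&(W[...,2]>.03)&(W[...,2]<.042);q=W[m]
print(cv2.minAreaRect((q[:,:2]*1000).astype(np.float32)))
print(arm.observe()["dq"].round(3)); print(arm.sign_off())
E
```

```text
((449.1515808105469, 18.05554962158203), (84.61900329589844, 32.355247497558594), 2.9875402450561523)
[ 0.006  0.001 -0.002 -0.002 -0.004 -0.001 -0.002]
the job is handed in; nothing more can be done
None
```

The caddy is packed and the job is handed in, at about 35 s on the clock. I placed the slide box first, then the vial, the dropper bottle and the square bottle.

Last depth checks from the top camera, against the pocket centres I measured at the start:

| Item | Distance from pocket centre | Height check |
|---|---|---|
| Slide box | under 1 mm | top at 36 mm (36.5 expected) |
| Vial | about 1 mm | cap at 62 mm (62.5 expected) |
| Dropper bottle | about 3 mm | collar at 78 mm (78.5 expected) |
| Square bottle | about 2 mm | cap at 106 mm (107.5 expected) |

- **Upright:** in the last scene and top pictures all four looked upright, with the slide box flat, and nothing had been knocked over.
- **Look-alikes:** the plain amber bottle measured within 1 mm of its start. The big white bottle measured within about 3 mm.
- **Robot:** at hand-in the arm stood clear of everything.
- **Checks that disagreed:** the first slide-box rectangle had picked up part of the neighbouring dropper bottle. With a tighter window it gave 85 x 32 mm, centred in the pocket.

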